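Start a towing eye in the deep sleeve of a crash box

ROBOT

A 6-joint arm with a two-finger parallel gripper is mounted at the origin on the work surface. World frame = base frame: x ahead of the robot, y to its left, z up, the work surface at z = 0. Lengths are in m, angles in rad, forces in N, time in s.
With the tool pointing down it reaches from about 0.375 to 0.9 m from the base axis. Payload 3.1 kg.
Tool frame: the origin (TCP) lies at the centre of the arm's flange, where the gripper is bolted on; the fingertips stand 173 mm ahead of it and the grasp point (between the pads) lies 155 mm ahead of it; z points along the fingers, y is the direction in which the jaws open and shut (so a half turn about z gives the same grasp; the last joint's range is limited). The gripper opens to 85 mm and grips with 20 to 120 N. Pads are 22 mm wide; open, the fingers measure 114 mm over their backs; the gripper's body (76 mm by 85 mm) begins 54 mm behind the grasp point. The pads swing forward as they close: fully open they stand 13 mm farther back than shut.
Start: joints at [0.957, 0.527, 1.433, -0, 1.181, -0.178], TCP at [0.264, 0.567, 0.405] pointing down, gripper open.
Joint ranges: [-3.08, 3.08], [-0.75, 2.2], [0.22, 2.44], [-1.43, 4.57], [0, 2.65], [-2.85, 2.85]. Speed limits (rad/s): [2.79, 2.79, 3.14, 3.14, 3.14, 3.14].

INTERFACE

Orientations are given as a unit quaternion [x, y, z, w].
In Python, from plant import * gives the robot as it stands.
- The arm moves only by the shell command python3 -m inch 'ROWS' [FORCE]. ROWS is JSON, a list that holds one entry, the list of rows, each a list of 7 numbers: the closure, from 0 (fully open) to 1 (shut), then the shift along the tool's x, y, z in cm, then the turn, a rotation vector about the tool's x, y, z in rad. A call has 1 to 10 rows; each row is the pose to reach, as a shift and turn from the pose measured when the call began, along the tool's axes at that moment; what a row does not reach only later rows make up. A row lasts 1/8 s, in which the tool goes at most 62.5 mm and 10.7 degrees, less where a joint would pass 70% of its speed; a pose out of reach is approached as far as the arm can. A call with a gripper value outside its range is refused whole. The fingers move at their own pace and stop on an object; FORCE is the grip in N (left out, the last holds). Time passes only in rows, so rows that repeat a pose let the fingers close. It gives the time, the measured TCP pose, the force and the opening at its end, in the units of the state.
- observe(): the state, without advancing time (a new reading comes with each control period).
- snapshot(name): name is "side" or "top"; returns a dict with "color" (400x640x3 uint8, blue, green, red), "camera_matrix" (3x3 intrinsics, pixels), "D" ([k1, k2, p1, p2, k3] as OpenCV has them; the pictures are not rectified), "camera_from_world" (4x4, takes a point from world to camera coordinates). Camera axes: x right, y down, z forward; pixel columns grow to the right and rows downward; lengths in m; the calibration is good to about 2 mm. A picture is of the moment at which its call begins. There is no depth.
- job_done(): hands the job in, once; it reports no verdict.
The state is a dict: "time_s": time; "q": joint angles; "qd": joint speeds; "joint_efforts": joint torques, N m; "position": TCP position; "orientation": TCP orientation; "wrist_force": force on the tool from outside, world axes, zero at the start; "moment": the same for the moment, N m; "grip_width": finger opening in m.
Only numpy, scipy, OpenCV 4.12 (cv2) and the standard library are available. Lean on these libraries where they do the work, as an engineer would, in place of code of your own. Each camera call takes 0.05 s, during which the arm holds its last target.

TASK

Take the steel towing eye out of the wooden tool block and screw it into the crash box on the bench: lower it nose first down the deep sleeve, feel for the caged nut at the bottom, start the thread straight without forcing it, and turn it clockwise until its collar sits flat on the sleeve's rim. Then let go of it, and leave the other tools where they are.

Things in the scene. Friction and masses are not known exactly. Their poses are not given: they have to be found in the camera images.
- tow_eye: Forged steel towing eye, 189 mm long, about 0.55 kg, standing nose down in one of the tool block's two holes (which one varies). Origin: tip of the nose, on the axis; z up the shank. Upward: blunt nose 16 mm across, 11 mm long (1.5 mm bevel at its tip); thread 22 mm across, 11 to 29 mm; shank 20 mm across; collar 52 mm across, 125.5 to 132.5 mm; ring above.
- eye_ring (a point): Centre of the towing eye's ring, 159.5 mm above its nose tip. The ring stands upright: 58 mm outside, hole 27 mm, top 29 mm above this point, and 16 mm thick. Its flat faces look along the towing eye's own +x and -x: grip it across x (on the arc 14 to 29 mm above this point) or, 58 mm wide, across y. At the start its x is within 1.5 rad of the block's x.
- collar (a point): Centre of the underside of the towing eye's collar, 125.5 mm above its nose tip, on its axis; axes as the towing eye's. The thread below is a coarse right-hand rope thread, two starts opposite one another: a full turn clockwise (seen from above) takes it down 14 mm; round ridges 3 mm high. Until home it turns with next to no torque; home, it lies on the sleeve's rim and turns no further.
- crash_box: Aluminium bumper crash box, 90 x 76 mm in plan (x, y), top edge 139 mm above the bench, its flange bolted to a heavy steel plate 200 x 170 x 12 mm; it does not move. A steel sleeve stands upright on its z axis (38 mm bore, 47 mm outside) with a caged nut at the bottom. Origin: centre of the plate's underside, at bench level; z up.
- sleeve_mouth (a point): Centre of the sleeve's mouth, level with its rim, 149 mm above the bench; z up along the sleeve. With the nose on the nut's flat top, beside the bore, the collar stands 24.5 mm above this; caught on a ridge just inside, 16 to 24 mm; with the nose through the bore and the threads resting on one another but not caught, 5 to 12 mm, according to how the thread starts meet. From there home is 1/3 to 7/8 turn clockwise (from above).
- nut_seat (a point): Point on the sleeve's axis level with the nut's flat top, 101 mm below the rim. The nut (bore 24 mm, 18 mm clear between its thread ridges, which begin 1 mm down) stands 4 to 6 mm off this point, unseen, to a side not known: feel for it. It is stiff in its cage (12 N or more to shift it) and cannot turn. Where its thread starts point is unknown. Radial play in the thread is about 1 mm.
- tool_block: Fixed wooden block 75 x 175 x 52 mm (x, y, z) with two round holes, 27 mm wide and 40 mm deep, 50 mm to either side of its middle along its y. Origin: centre of its underside; z up.
- punch: Dark steel drift punch, 16 mm thick, 120 mm long, standing upright in the block's other hole, its top 132 mm above the bench. Leave it there. Origin: its lower end, on its axis.
- spray_can: Spray can 52 mm wide, 172 mm high, standing at the far side of the bench; leave it. Origin: centre of its underside.
- tape_measure: Black tape measure 72 x 36 x 66 mm at the far side of the bench; leave it. Origin: centre of its underside.
- wrench: Steel spanner 200 mm long, lying flat at the far side of the bench; leave it. Origin: its middle, underside.
Mind the look-alikes: they are no part of the job. What is shaped like the tow_eye but orange, pink or purple is not meant.

How it is judged:
On the way:
1. the towing eye's nose is well down inside the sleeve (z of collar in the frame of sleeve_mouth below 0.06 m and z of tow_eye in the frame of sleeve_mouth below -0.05 m and horizontal distance between tow_eye and sleeve_mouth below 0.01 m), for 0.1 s.
At the end, for the whole second after the job is handed in: The towing eye is screwed down: its collar's underside is within 2.5 mm of the sleeve's rim, its axis within 9 mm of the sleeve's axis and within 3.4 degrees of upright, at rest and released; the punch still stands in the tool block (z of collar in the frame of sleeve_mouth below 0.0025 m and horizontal distance between collar and sleeve_mouth below 0.009 m and angle between tow_eye's own z axis and vertical below 0.06 rad and linear speed of tow_eye below 0.02 m/s and angular speed of tow_eye below 0.3 rad/s and horizontal distance between punch and tool_block below 0.07 m); the robot touches nothing.
It fails at once if the towing eye is forced: pressed on the crash box, its sleeve or its nut with more than 60 N while its collar is still more than 3 mm off the rim (contact force between tow_eye and crash_box above 60 N and z of collar in the frame of sleeve_mouth above 0.003 m).
It fails at once if a bystander (punch, spray can, tape measure or spanner) is shifted by more than 40 mm (distance of any of punch, spray_can, tape_measure, wrench from where it was at the start of the episode above 0.04 m).
It also fails if it takes over 72 s, if anything falls off the work surface, if the arm or the gripper's body presses on something with over 40 N, if the wrist force passes 120 N, or if a joint passes its speed limit or range.

## Working session

There is one attempt and no reset: what is moved stays moved. The work goes in short steps, Python scripts to look and compute and a shell command to move; the robot and the scene stay as the last step left them, time stands still between calls to the robot, and variables do not carry over. Pictures are saved under pics/ and viewed, and the job is handed in when it is done.

```bash
ls; mkdir -p pics; cat > h.py <<'E'
from plant import *
import numpy as np, cv2
def snap(n,f):
    s=snapshot(n); cv2.imwrite('pics/'+f,s['color']); 
    import pickle; pickle.dump(s,open('pics/'+f+'.pkl','wb')); return s
def ray(s,uv):
    K=np.array(s['camera_matrix']);D=np.array(s['D'],float)
    p=cv2.undistortPoints(np.array([[uv]],float),K,D)[0,0]
    T=np.array(s['camera_from_world']);R=T[:3,:3];t=T[:3,3]
    o=-R.T@t; d=R.T@np.array([p[0],p[1],1]); return o,d/np.linalg.norm(d)
def plane(s,uv,z):
    o,d=ray(s,uv); return o+d*(z-o[2])/d[2]
def proj(s,P):
    T=np.array(s['camera_from_world']);r,_=cv2.Rodrigues(T[:3,:3])
    return cv2.projectPoints(np.array(P,float).reshape(-1,1,3),r,T[:3,3],np.array(s['camera_matrix']),np.array(s['D'],float))[0][:,0]
def tri(s1,a,s2,b):
    o1,d1=ray(s1,a);o2,d2=ray(s2,b)
    A=np.stack([d1,-d2],1);x=np.linalg.lstsq(A,o2-o1,rcond=None)[0]
    p,q=o1+x[0]*d1,o2+x[1]*d2; return (p+q)/2,np.linalg.norm(p-q)
E
python3 - <<'E'
from h import *
o=observe(); print({k:np.round(v,3).tolist() for k,v in o.items()})
for n in('side','top'):
    s=snap(n,n+'0.png'); T=s['camera_from_world']; print(n,-T[:3,:3].T@T[:3,3],T[:3,:3].round(2).tolist())
E
```

```text
pics
{'time_s': 0.0, 'q': [0.957, 0.528, 1.434, 0.0, 1.181, -0.179], 'qd': [-0.001, 0.002, -0.001, 0.0, 0.0, -0.001], 'joint_efforts': [-0.001, -44.234, -17.803, -0.0, 0.008, 0.0], 'position': [0.264, 0.566, 0.404], 'orientation': [0.216, 0.976, -0.001, -0.0], 'wrist_force': [0.247, -0.147, -0.743], 'moment': [0.02, 0.036, 0.033], 'grip_width': 0.086}
side [ 0.0210475  -0.91077416  0.81548897] [[0.87, -0.5, 0.01], [-0.26, -0.48, -0.84], [0.42, 0.72, -0.54]]
top [0.47768253 0.02378792 0.96107171] [[-0.02, -1.0, -0.0], [-1.0, 0.02, -0.1], [0.1, 0.0, -1.0]]
```

View pics/side0.png

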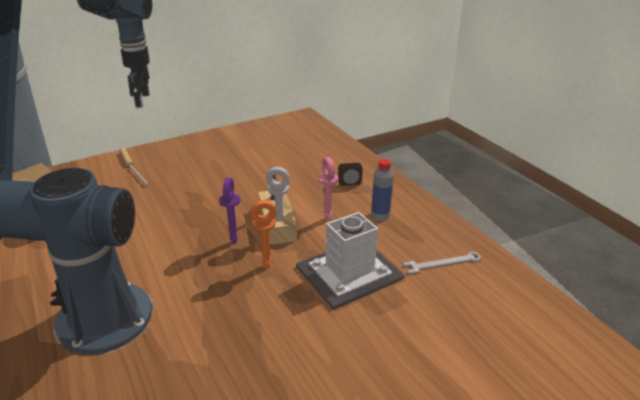

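View pics/top0.png

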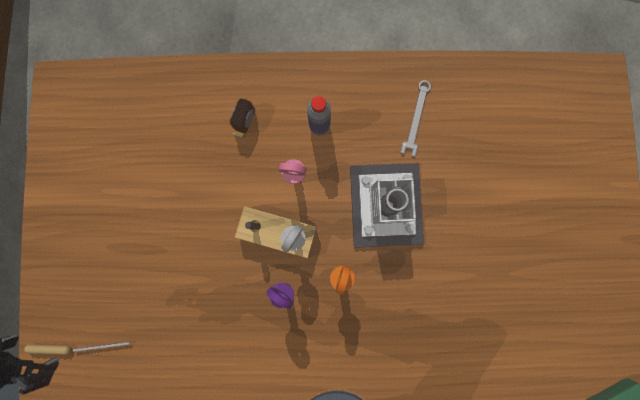

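The side view shows the grey eye in the block around (278,185), with orange, purple and pink decoys nearby. The top view shows the grey eye at about (292,238), the punch at (253,226) and the sleeve rim at (397,200). I'll zoom in on these.

```bash
python3 - <<'E'
from h import *
a=cv2.imread('pics/top0.png')[190:270,225:345]; b=cv2.imread('pics/top0.png')[155:255,340:440]
c=cv2.imread('pics/side0.png')[150:280,210:320]; d=cv2.imread('pics/side0.png')[200:310,290:410]
def z(i,w,h): return cv2.resize(i,(w,h),interpolation=cv2.INTER_CUBIC)
cv2.imwrite('pics/z0.png',np.vstack([np.hstack([z(a,400,267),np.zeros((267,0,3),np.uint8),z(b,400,267)]) ,np.hstack([z(c,280,331),z(d,361,331),np.zeros((331,159,3),np.uint8)])]))
cv2.imwrite('pics/za.png',z(a,780,520)); cv2.imwrite('pics/zb.png',z(b,600,600)); cv2.imwrite('pics/zc.png',z(c,505,597));cv2.imwrite('pics/zd.png',z(d,600,550))
E
```

```text
(no output)
```

View pics/za.png

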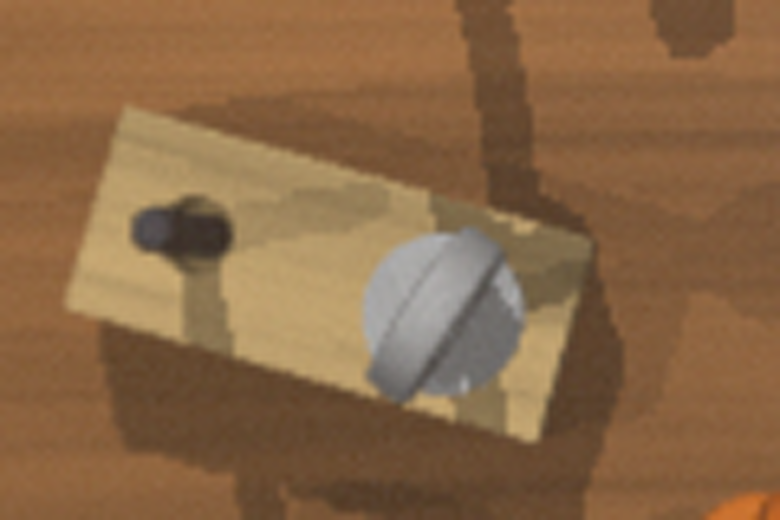

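View pics/zb.png

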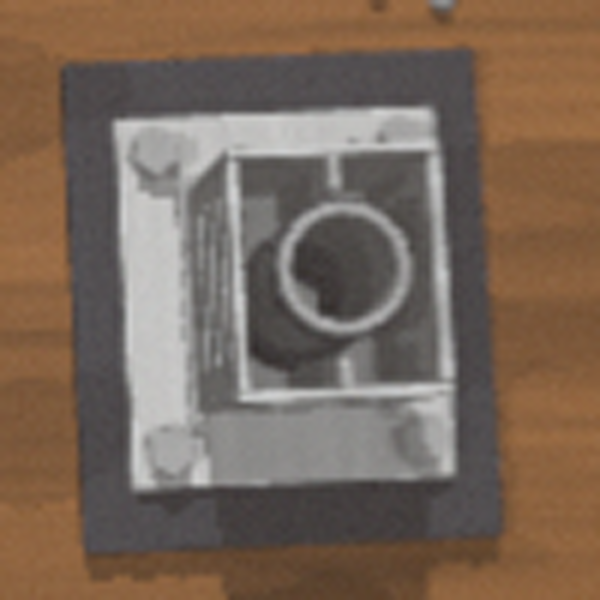

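View pics/zc.png

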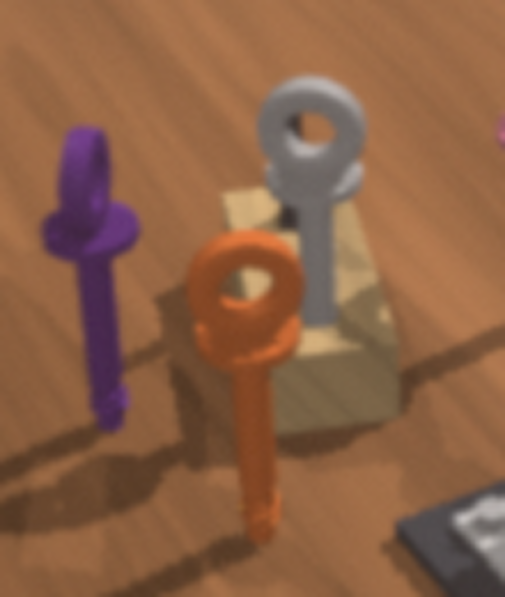

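View pics/zd.png

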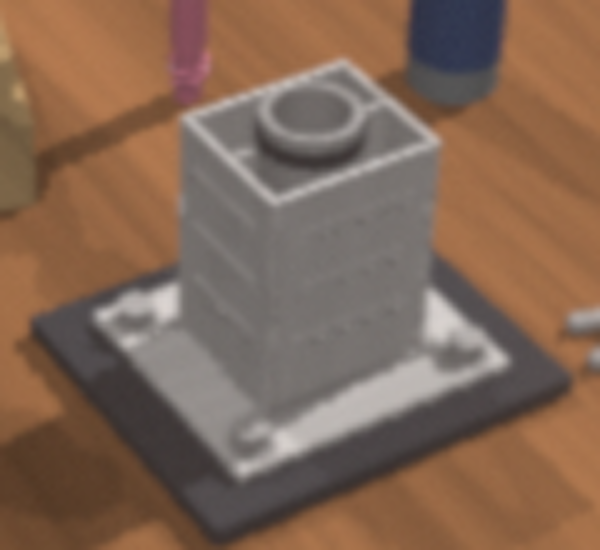

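```bash
cat > m.py <<'E'
from h import *
import pickle
t=pickle.load(open('pics/top0.png.pkl','rb'));s=pickle.load(open('pics/side0.png.pkl','rb'))
rt=(396.9,199.25);rs=(352.0,222.4)
print('rim top@.149',plane(t,rt,.149),'side',plane(s,rs,.149),'tri',tri(t,rt,s,rs))
f=lambda x,y:(225+(x+.5)/6.5-.5,190+(y+.5)/6.5-.5)
g=lambda x,y:(210+(x+.5)/4.59-.5,150+(y+.5)/4.59-.5)
print('collar',plane(t,f(445,313),.1445))
print('ring s @.1715',plane(s,g(311,134),.1715), plane(s,g(315,128),.1715))
# block top corners
C=[plane(t,f(*c),.052)[:2] for c in [(126,106),(592,240),(540,443),(68,307)]]
C=np.array(C);c=C.mean(0);print('block',c,[np.linalg.norm(C[i]-C[(i+1)%4]) for i in range(4)])
v=(C[0]+C[3]-C[1]-C[2])/2; v/=np.linalg.norm(v);print('ydir',v,'holes',c+.05*v,c-.05*v)
# ring direction: end points at centre height
a=plane(t,f(482,250),.1715);b=plane(t,f(390,385),.1715);print('ring ends',a,b,np.linalg.norm(a-b),np.degrees(np.arctan2(*(a-b)[1::-1])),(a+b)/2)
# flange edges of plate corners
z6=lambda x,y:(340+(x+.5)/6-.5,155+(y+.5)/6-.5)
P=np.array([plane(t,z6(*q),.012)[:2] for q in [(62,64),(470,50),(500,536),(86,551)]]);print('plate',P.mean(0),[np.linalg.norm(P[i]-P[(i+1)%4]) for i in range(4)])
for n,q in (('orange',(343,279)),('purple',(281,295)),('pink',(293,171)),('punch',(225+155/6.5,190+228/6.5))): print(n,plane(t,q,.15 if n!='punch' else .132))
E
python3 m.py
```

```text
rim top@.149 [ 0.54742083 -0.12987434  0.149     ] side [ 0.54573804 -0.13497912  0.149     ] tri (array([ 0.54810019, -0.1307483 ,  0.14546189]), np.float64(0.0008437963005221411))
collar [0.47111217 0.08748166 0.1445    ]
ring s @.1715 [0.46699635 0.08081745 0.1715    ] [0.4715517  0.08543506 0.1715    ]
block [0.48491282 0.13541156] [np.float64(0.17402383201404026), np.float64(0.07400995591787571), np.float64(0.1752062049572757), np.float64(0.07449130503185186)]
ydir [0.28810167 0.95759983] holes [0.49931791 0.18329155] [0.47050774 0.08753156]
ring ends [0.49056078 0.07374623 0.1715    ] [0.44947617 0.10254592 0.1715    ] 0.05017337241024201 -35.02987500879728 [0.47001848 0.08814608 0.1715    ]
plate [ 0.54740852 -0.12951883] [np.float64(0.1677885051004082), np.float64(0.19828158635547968), np.float64(0.16709095706516008), np.float64(0.19779859251867682)]
orange [ 0.38552341 -0.01422774  0.15      ]
purple [0.35497194 0.11283898 0.15      ]
pink [0.61012541 0.08594568 0.15      ]
punch [0.49895583 0.18190667 0.132     ]
```

```bash
cat > d.py <<'E'
import sys
from h import *
from scipy.spatial.transform import Rotation as R
def delta(p,az,o=None):
    o=o or observe(); R0=R.from_quat(o['orientation'])
    a=np.radians(az); y=np.array([np.cos(a),np.sin(a),0]);z=np.array([0,0,-1.]);x=np.cross(y,z)
    R1=R.from_matrix(np.stack([x,y,z],1)); 
    print('shift cm',(R0.inv().apply(np.array(p)-o['position'])*100).round(2),'turn',(R0.inv()*R1).as_rotvec().round(3))
def st():
    o=observe();M=R.from_quat(o['orientation']).as_matrix()
    print('t',round(o['time_s'],2),'p',np.round(o['position'],4),'yaz',np.degrees(np.arctan2(M[1,1],M[0,1])).round(1),'zt',M[:2,2].round(4),'F',np.round(o['wrist_force'],1),'M',np.round(o['moment'],2),'w',round(o['grip_width'],4),'q6',round(o['q'][5],3))
if __name__=='__main__':
    st(); a=list(map(float,sys.argv[1:]))
    if a: delta(a[:3],a[3])
E
python3 d.py .4705 .0876 .43 56
```

```text
t 0.1 p [0.2636 0.5663 0.4038] yaz 65.0 zt [-0.0011 -0.0016] F [0.  0.1 0.3] M [-0.03  0.01  0.04] w 0.0855 q6 -0.179
shift cm [-38.96 -34.67  -2.56] turn [-0.002 -0.     0.158]
```

```bash
python3 -m inch '[[[0,-5,-4.5,-2.5,0,0,0.158],[0,-10,-9,-2.5,0,0,0.158],[0,-15,-13.4,-2.5,0,0,0.158],[0,-20,-17.8,-2.5,0,0,0.158],[0,-25,-22.2,-2.5,0,0,0.158],[0,-30,-26.6,-2.5,0,0,0.158],[0,-34,-30.2,-2.5,0,0,0.158],[0,-37,-33,-2.5,0,0,0.158],[0,-39,-34.7,-2.5,0,0,0.158],[0,-39,-34.7,-2.5,0,0,0.158]]]' 100; python3 d.py .4705 .0876 .347 56
python3 - <<'E'
from h import *
s=snap('top','t1.png');cv2.imwrite('pics/t1z.png',cv2.resize(s['color'][170:290,210:370],(800,600),interpolation=3))
s=snap('side','s1.png');cv2.imwrite('pics/s1z.png',cv2.resize(s['color'][80:280,190:390],(600,600),interpolation=3))
E
```

```text
time_s: 1.35
position: [0.4715, 0.0855, 0.4291]
orientation: [0.294, 0.956, -0.001, -0.0]
wrist_force: [-0.3, 0.9, -0.2]
grip_width: 0.0853
t 1.35 p [0.4715 0.0855 0.4291] yaz 55.7 zt [-0.0014 -0.0016] F [-0.3  0.9 -0.2] M [ 0.03 -0.03 -0.02] w 0.0853 q6 -1.026
shift cm [0.2  0.14 8.21] turn [-0.002 -0.    -0.004]
```

View pics/s1z.png

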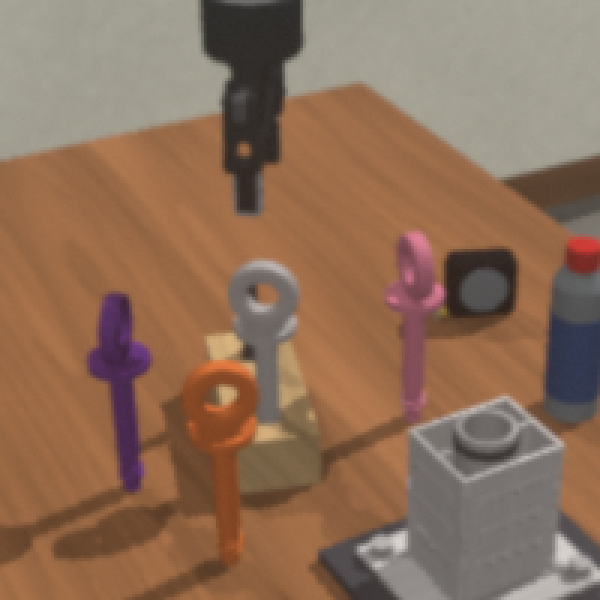

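View pics/t1z.png

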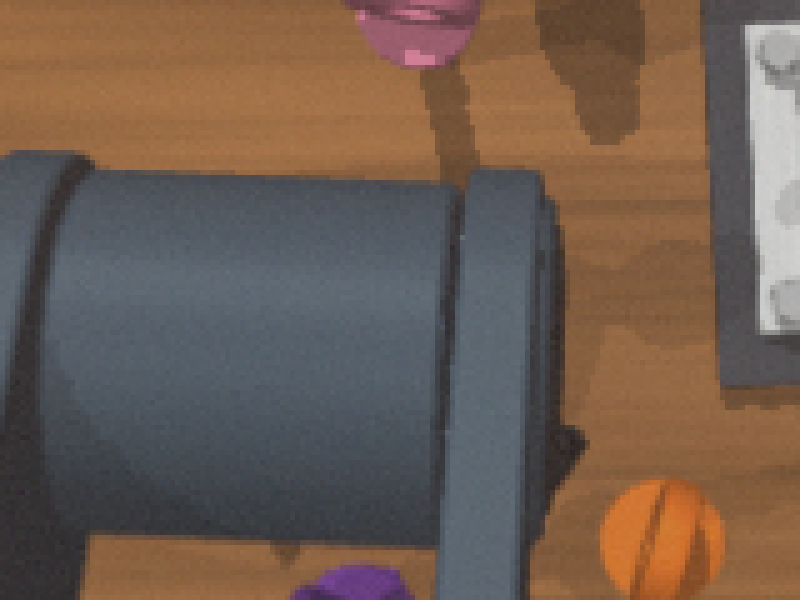

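The gripper hangs over the grey eye, with the fingers edge-on at (247,212) in the side crop. The jaw line runs across the ring's flat faces and nothing is in the way, so I'll descend and grip.

```bash
python3 -m inch '[[[0,0.2,0.14,4,0,0,0],[0,0.2,0.14,7,0,0,0],[0,0.2,0.14,8.2,0,0,0],[0,0.2,0.14,8.2,0,0,0],[1,0.2,0.14,8.2,0,0,0],[1,0.2,0.14,8.2,0,0,0],[1,0.2,0.14,8.2,0,0,0],[1,0.2,0.14,8.2,0,0,0],[1,0.2,0.14,8.2,0,0,0],[1,0.2,0.14,8.2,0,0,0]]]' 100; python3 d.py .4705 .0876 .347 56
python3 - <<'E'
from h import *
s=snap('side','s2.png');cv2.imwrite('pics/s2z.png',cv2.resize(s['color'][80:280,190:390],(600,600),interpolation=3))
E
```

```text
time_s: 2.7
position: [0.4694, 0.0896, 0.3477]
orientation: [0.293, 0.956, -0.001, -0.001]
wrist_force: [0.0, -0.7, 6.9]
grip_width: 0.0141
t 2.7 p [0.4694 0.0896 0.3477] yaz 55.9 zt [-0.0014 -0.0011] F [ 0.  -0.7  6.9] M [ 0.    0.13 -0.01] w 0.0141 q6 -1.021
shift cm [-0.2  -0.1   0.07] turn [-0.002 -0.001 -0.001]
```

View pics/s2z.png

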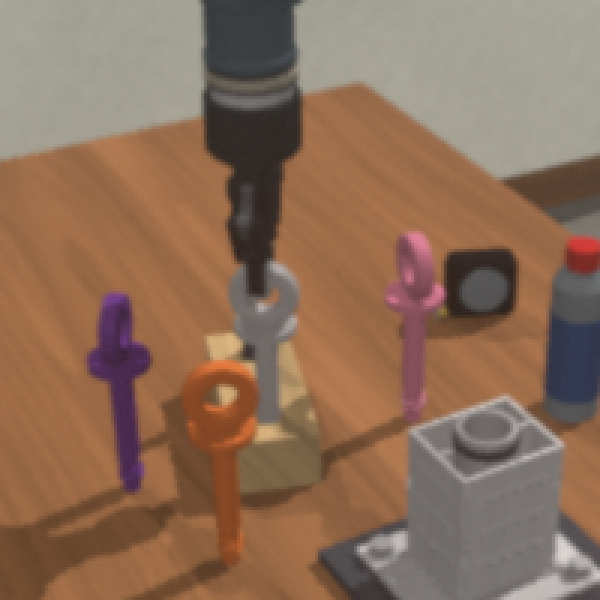

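```bash
python3 - <<'E'
from h import *
import pickle
s=pickle.load(open('pics/s2.png.pkl','rb'))
for P in ([.4694,.0896,.3477-.155],[.4694,.0896,.3477-.173],[.4705,.0876,.2005],[.4705,.0876,.1715]):
    u=proj(s,P)[0]; print(P,(u-[190,80]+.5)*3-.5)
im=s['color'];z=cv2.resize(im[150:220,250:310],(600,700),interpolation=3)[:600];cv2.imwrite('pics/s2y.png',z)
E
```

```text
[0.4694, 0.0896, 0.1927] [260.12085653 269.2492238 ]
[0.4694, 0.0896, 0.17470000000000002] [260.96831797 288.47320215]
[0.4705, 0.0876, 0.2005] [262.0545565  261.57203411]
[0.4705, 0.0876, 0.1715] [263.39480001 292.62068857]
```

View pics/s2y.png

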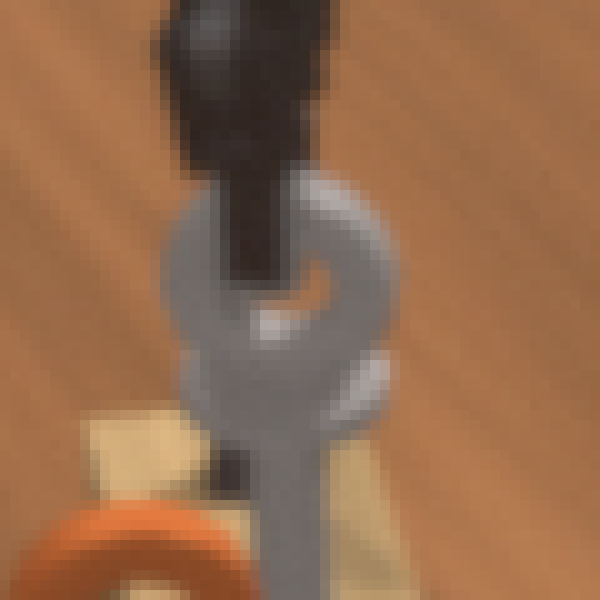

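The finger (x≈257 in the 10x crop) sits about 6 mm left of the ring's middle (281). I'll regrip centred and then lift.

```bash
python3 -m inch '[[[0.3,0,0,0,0,0,0],[0.3,-0.55,-0.1,0,0,0,0],[0.3,-0.55,-0.1,0,0,0,0],[0.3,-0.55,-0.1,0,0,0,0],[1,-0.55,-0.1,0,0,0,0],[1,-0.55,-0.1,0,0,0,0],[1,-0.55,-0.1,0,0,0,0],[1,-0.55,-0.1,0,0,0,0]]]' 120; python3 d.py
python3 - <<'E'
from h import *
s=snap('side','s3.png');cv2.imwrite('pics/s3z.png',cv2.resize(s['color'][150:220,250:310],(600,700),interpolation=3)[:600])
E
```

```text
time_s: 3.75
position: [0.4735, 0.0858, 0.348]
orientation: [0.293, 0.956, -0.0, -0.0]
wrist_force: [-0.3, -0.2, 3.2]
grip_width: 0.0139
t 3.75 p [0.4735 0.0858 0.348 ] yaz 55.9 zt [-0.0006 -0.0009] F [-0.3 -0.2  3.2] M [ 0.1   0.09 -0.04] w 0.0139 q6 -1.029
```

View pics/s3z.png

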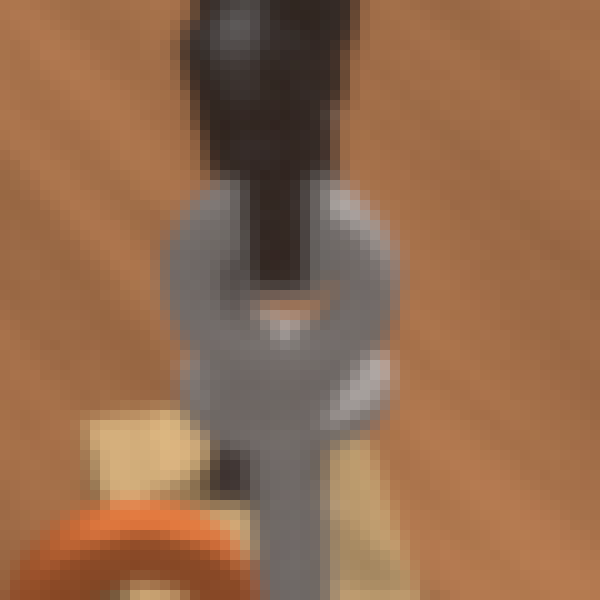

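Centred now, with the finger at x≈280. Lifting.

```bash
python3 -m inch '[[[1,0,0,-2,0,0,0],[1,0,0,-6,0,0,0],[1,0,0,-11,0,0,0],[1,0,0,-15,0,0,0],[1,0,0,-17,0,0,0],[1,0,0,-17,0,0,0]]]' 120; python3 d.py .5475 -.13 .514 56
python3 - <<'E'
from h import *
s=snap('side','s4.png');cv2.imwrite('pics/s4z.png',cv2.resize(s['color'][80:240,210:350],(525,600),interpolation=3)[:600])
E
```

```text
time_s: 4.55
position: [0.4733, 0.0859, 0.518]
orientation: [0.293, 0.956, -0.001, 0.0]
wrist_force: [0.5, -0.0, -5.8]
grip_width: 0.0138
t 4.55 p [0.4733 0.0859 0.518 ] yaz 55.9 zt [ 0.0002 -0.0011] F [ 0.5 -0.  -5.8] M [ 0.01 -0.    0.02] w 0.0138 q6 -1.029
shift cm [-18.23 -13.73   0.43] turn [-0.001  0.001 -0.001]
```

View pics/s4z.png

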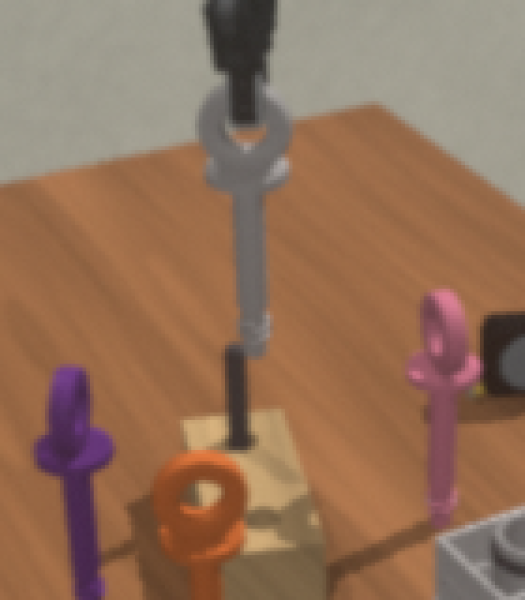

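```bash
python3 - <<'E'
from h import *
import pickle
s=pickle.load(open('pics/s4.png.pkl','rb'))
for z in (.3415,.312,.30,.21,.182): print(z,((proj(s,[.4733,.0859,z])[0]-[210,80]+.5)*3.75-.5).round(1))
g=cv2.cvtColor(s['color'],cv2.COLOR_BGR2HSV)
# axis centres by row from grey mask
m=(g[...,1]<60)&(g[...,2]>70)&(g[...,2]<200)
for r in range(132,172,4):
    c=np.where(m[r,265:290])[0]+265
    if len(c): print(r,c.min(),c.max(),((r-80+.5)*3.75-.5),((c.mean()-210+.5)*3.75-.5).round(1))
E
```

```text
0.3415 [249.6 124.5]
0.312 [251.4 168.9]
0.3 [252.1 186.6]
0.21 [257.2 314.3]
0.182 [258.8 352.1]
132 272 279 196.375 247.0
136 272 279 211.375 247.0
140 273 279 226.375 248.9
144 273 279 241.375 248.9
148 273 279 256.375 248.9
152 273 280 271.375 250.8
156 274 280 286.375 252.6
160 274 280 301.375 252.6
164 275 281 316.375 256.4
168 274 281 331.375 254.5
```

```bash
python3 d.py .5488 -.131 .516 125
```

```text
t 4.6 p [0.473  0.0859 0.5167] yaz 55.9 zt [-0.0031 -0.0009] F [-0.9  0.5 -6.3] M [ 0.01  0.03 -0.02] w 0.0137 q6 -1.029
shift cm [-18.43 -13.72   0.07] turn [-1.000e-03 -3.000e-03 -1.205e+00]
```

```bash
python3 -m inch '[[[1,-2.3,-1.7,0,0,0,-0.18],[1,-5.4,-4,0,0,0,-0.36],[1,-9,-6.7,0,0,0,-0.54],[1,-12.5,-9.3,0,0,0,-0.72],[1,-15.5,-11.5,0,0,0,-0.9],[1,-17.5,-13,0,0,0,-1.05],[1,-18.3,-13.6,0,0,0,-1.2],[1,-18.4,-13.7,0,0,0,-1.2],[1,-18.4,-13.7,0,0,0,-1.2]]]' 120; python3 d.py .5488 -.131 .516 125
python3 - <<'E'
from h import *
s=snap('side','s5.png');cv2.imwrite('pics/s5z.png',cv2.resize(s['color'][110:250,290:410],(514,600),interpolation=3)[:600])
s=snap('top','t5.png');cv2.imwrite('pics/t5z.png',cv2.resize(s['color'][140:260,320:480],(800,600),interpolation=3)[:600])
E
```

```text
time_s: 5.72
position: [0.5484, -0.1302, 0.5149]
orientation: [-0.297, 0.955, 0.001, -0.003]
wrist_force: [0.9, 0.4, -6.4]
grip_width: 0.0138
t 5.72 p [ 0.5484 -0.1302  0.5149] yaz 124.6 zt [-0.0066  0.001 ] F [ 0.9  0.4 -6.4] M [0.05 0.03 0.01] w 0.0138 q6 -2.605
shift cm [ 0.01 -0.09 -0.11] turn [ 0.005 -0.005 -0.007]
```

View pics/s5z.png

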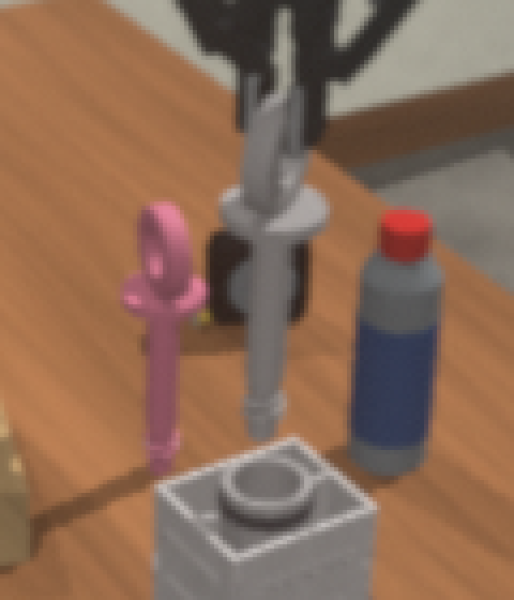

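View pics/t5z.png

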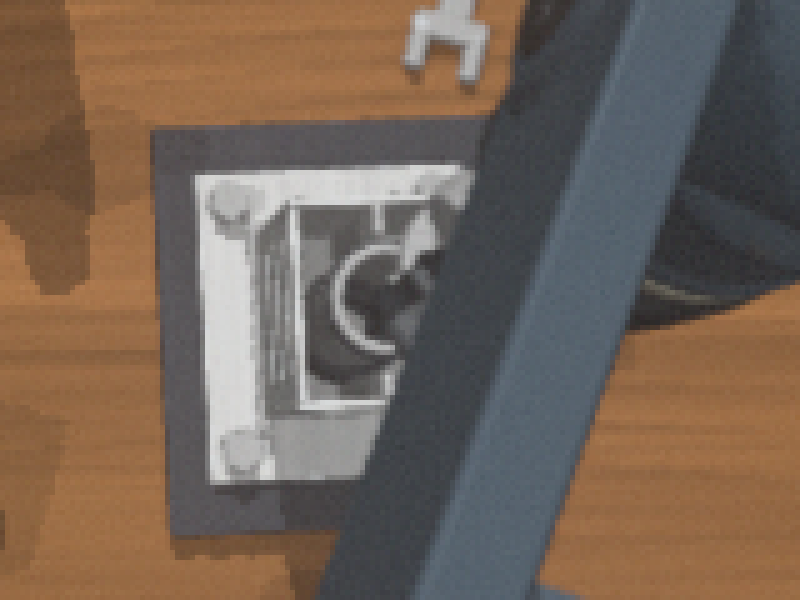

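```bash
python3 - <<'E'
from h import *
import pickle
s=pickle.load(open('pics/s5.png.pkl','rb'))
k=lambda P:((proj(s,P)[0]-[290,110]+.5)*4.285-.5).round(1)
n=.5149-.336
for z in (n+.129,n+.0,.149): print(z,k([.5484,-.1302,z]))
print('rim est', k([.5474,-.1299,.149]))
# px per mm in directions
for d in ([.01,0,0],[0,.01,0]): print(k(np.array([.5484,-.1302,n])+d)-k([.5484,-.1302,n]))
m=cv2.cvtColor(s['color'],cv2.COLOR_BGR2HSV)
for r in range(166,208,4):
    row=m[r,340:365]; print(r,''.join('#' if a[1]<45 and a[2]>95 else '.' for a in row), round((r-110+.5)*4.285-.5))
E
```

```text
0.3079 [279.8 207.2]
0.1789 [269.1 429.5]
0.149 [266.7 477.1]
rim est [264.8 477.4]
[16.4 -5.3]
[-10.5  -9.6]
166 .........##########...... 242
170 .........########........ 259
174 ........##########....... 276
178 ........##########....... 293
182 ........#########........ 310
186 ........#########........ 327
190 ........########......... 344
194 ........########......... 362
198 ........#######.......... 379
202 ........########......... 396
206 ........########......... 413
```

```bash
python3 d.py .5505 -.1335 .47 124.6
```

```text
t 5.83 p [ 0.5484 -0.1299  0.5159] yaz 124.7 zt [-0.0048  0.0001] F [ 0.1 -0.9 -5.5] M [-0.02 -0.01 -0.04] w 0.0134 q6 -2.606
shift cm [ 0.01 -0.42  4.59] turn [ 0.003 -0.004  0.001]
```

```bash
python3 - <<'E'
from h import *
import pickle
s=pickle.load(open('pics/side0.png.pkl','rb'))
cv2.imwrite('pics/rimz.png',cv2.resize(s['color'][208:240,335:370],(700,640),interpolation=3)[:600])
E
```

```text
(no output)
```

View pics/rimz.png

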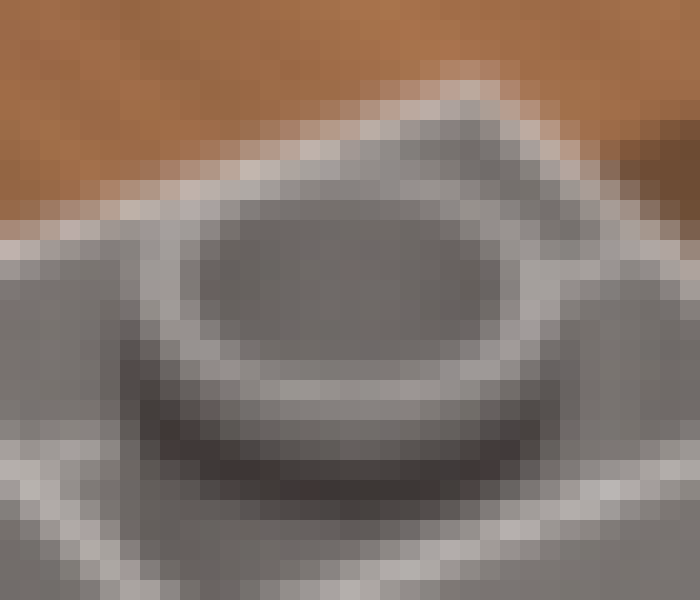

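```bash
python3 -m inch '[[[1,0,-0.42,0,0,0,0],[1,0,-0.42,1.5,0.003,-0.004,0],[1,0,-0.42,3,0.003,-0.004,0],[1,0,-0.42,4.5,0.003,-0.004,0],[1,0,-0.42,4.6,0.003,-0.004,0]]]' 120; python3 d.py .5505 -.1335 .425 124.6
```

```text
time_s: 6.45
position: [0.5502, -0.1332, 0.468]
orientation: [-0.298, 0.955, 0.001, -0.001]
wrist_force: [0.2, 0.3, -5.5]
grip_width: 0.014
t 6.45 p [ 0.5502 -0.1332  0.468 ] yaz 124.7 zt [-0.0036  0.0017] F [ 0.2  0.3 -5.5] M [0.07 0.04 0.  ] w 0.014 q6 -2.611
shift cm [-0.01 -0.06  4.3 ] turn [ 0.003 -0.002  0.001]
```

```bash
python3 -m inch '[[[1,0,0,1.5,0,0,0],[1,0,0,3,0,0,0],[1,0,0,4.3,0,0,0],[1,0,0,4.3,0,0,0]]]' 120; python3 d.py .5505 -.1335 .39 124.6
```

```text
time_s: 6.95
position: [0.5497, -0.1329, 0.4234]
orientation: [-0.298, 0.955, 0.003, -0.003]
wrist_force: [-0.7, -0.4, -6.3]
grip_width: 0.0137
t 6.95 p [ 0.5497 -0.1329  0.4234] yaz 124.7 zt [-0.0069  0.0032] F [-0.7 -0.4 -6.3] M [-0.01 -0.03 -0.04] w 0.0137 q6 -2.611
shift cm [-0.05 -0.12  3.34] turn [ 0.007 -0.004  0.001]
```

```bash
python3 -m inch '[[[1,-0.05,-0.1,1.5,0.007,-0.004,0],[1,-0.05,-0.1,3,0.007,-0.004,0],[1,-0.05,-0.1,3.5,0.007,-0.004,0],[1,-0.05,-0.1,3.5,0.007,-0.004,0]]]' 120; python3 d.py .5505 -.1335 .384 124.6
```

```text
time_s: 7.45
position: [0.5504, -0.1334, 0.3881]
orientation: [-0.298, 0.955, 0.0, -0.0]
wrist_force: [-0.4, -1.1, -5.9]
grip_width: 0.0139
t 7.45 p [ 0.5504 -0.1334  0.3881] yaz 124.7 zt [-0.0003 -0.    ] F [-0.4 -1.1 -5.9] M [ 0.02 -0.06 -0.04] w 0.0139 q6 -2.611
shift cm [-0.   -0.01  0.41] turn [ 0.    -0.     0.001]
```

Now I'll lower gently to find the nut's top, which I expect at TCP z ≈ 0.384.

```bash
python3 -m inch '[[[1,0,0,0.2,0,0,0],[1,0,0,0.35,0,0,0],[1,0,0,0.45,0,0,0],[1,0,0,0.45,0,0,0]]]' 120; python3 d.py .5505 -.1335 .384 124.6
```

```text
time_s: 7.95
position: [0.5504, -0.1334, 0.3837]
orientation: [-0.298, 0.955, 0.0, -0.0]
wrist_force: [0.4, 0.2, -6.9]
grip_width: 0.0135
t 7.95 p [ 0.5504 -0.1334  0.3837] yaz 124.7 zt [-0.0003 -0.    ] F [ 0.4  0.2 -6.9] M [-0.01 -0.    0.01] w 0.0135 q6 -2.611
shift cm [-0.   -0.02 -0.03] turn [ 0.    -0.     0.001]
```

```bash
python3 -m inch '[[[1,0,0,0.1,0,0,0],[1,0,0,0.2,0,0,0],[1,0,0,0.2,0,0,0]]]' 120; python3 d.py .5505 -.1335 .384 124.6;
```

```text
time_s: 8.32
position: [0.5505, -0.1331, 0.3816]
orientation: [-0.298, 0.955, 0.001, 0.0]
wrist_force: [4.3, 1.0, -9.5]
grip_width: 0.0132
t 8.32 p [ 0.5505 -0.1331  0.3816] yaz 124.6 zt [0.0002 0.0011] F [ 4.3  1.  -9.5] M [ 0.97 -0.19 -0.6 ] w 0.0132 q6 -2.611
shift cm [ 0.02 -0.04 -0.24] turn [0.001 0.001 0.001]
```

```bash
python3 -m inch '[[[1,0,0,0,0,0,0]]]'; python3 d.py ; python3 -m inch '[[[1,0,0,0,0,0,0]]]'; python3 d.py
```

```text
time_s: 8.45
position: [0.5502, -0.1329, 0.3815]
orientation: [-0.298, 0.955, 0.001, -0.0]
wrist_force: [-9.1, -4.7, -3.9]
grip_width: 0.0132
t 8.45 p [ 0.5502 -0.1329  0.3815] yaz 124.6 zt [-0.0013  0.0017] F [-9.1 -4.7 -3.9] M [-0.34  1.07  0.48] w 0.0132 q6 -2.61
time_s: 8.57
position: [0.5498, -0.1329, 0.3812]
orientation: [-0.298, 0.955, 0.001, -0.001]
wrist_force: [-0.6, -1.1, -6.0]
grip_width: 0.0123
t 8.57 p [ 0.5498 -0.1329  0.3812] yaz 124.7 zt [-0.0033  0.0014] F [-0.6 -1.1 -6. ] M [-0.28  0.3  -0.08] w 0.0123 q6 -2.61
```

```bash
python3 -m inch '[[[1,0,0,0,0,0,0]]]'; python3 d.py
python3 - <<'E'
from h import *
s=snap('side','s6.png');cv2.imwrite('pics/s6z.png',cv2.resize(s['color'][150:250,310:400],(540,600),interpolation=3)[:600])
E
```

```text
time_s: 8.7
position: [0.5496, -0.133, 0.3811]
orientation: [-0.298, 0.955, 0.001, -0.002]
wrist_force: [-0.2, 0.1, -5.6]
grip_width: 0.0123
t 8.7 p [ 0.5496 -0.133   0.3811] yaz 124.7 zt [-0.004   0.0009] F [-0.2  0.1 -5.6] M [-0.04  0.33  0.13] w 0.0123 q6 -2.61
```

View pics/s6z.png

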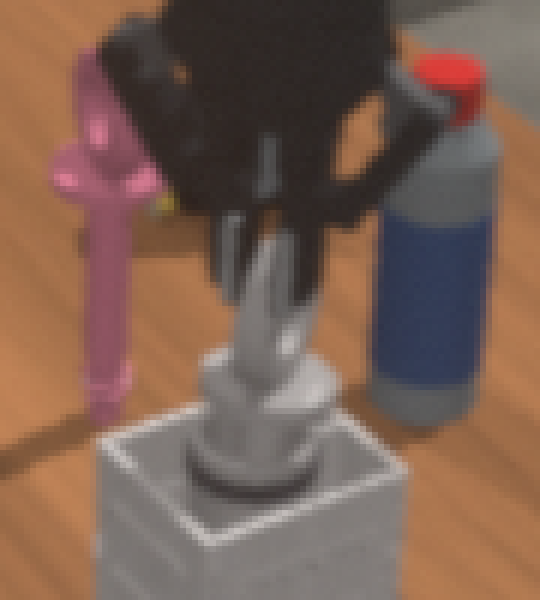

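```bash
python3 -m inch '[[[1,0,0,0,0.001,-0.004,0],[1,0,0,0,0.001,-0.004,0]]]'; python3 d.py; python3 -m inch '[[[1,0,0,0.1,0,0,0],[1,0,0,0.1,0,0,0]]]'; python3 d.py;
```

```text
time_s: 9.0
position: [0.5495, -0.1331, 0.3811]
orientation: [-0.298, 0.955, 0.001, 0.0]
wrist_force: [-1.2, -0.2, -5.6]
grip_width: 0.0125
t 9.0 p [ 0.5495 -0.1331  0.3811] yaz 124.7 zt [-0.0006  0.0023] F [-1.2 -0.2 -5.6] M [-0.23  0.49 -0.08] w 0.0125 q6 -2.613
time_s: 9.25
position: [0.5494, -0.1332, 0.38]
orientation: [-0.298, 0.955, 0.001, -0.0]
wrist_force: [-2.0, -0.1, -6.0]
grip_width: 0.0124
t 9.25 p [ 0.5494 -0.1332  0.38  ] yaz 124.7 zt [-0.001   0.0023] F [-2.  -0.1 -6. ] M [-0.22  0.48 -0.13] w 0.0124 q6 -2.613
```

```bash
python3 -m inch '[[[1,0.15,0,0,0,0,0],[1,0.15,0,0,0,0,0]]]'; python3 d.py; python3 -m inch '[[[1,0,0,0.15,0,0,0],[1,0,0,0.15,0,0,0]]]'; python3 d.py;
```

```text
time_s: 9.5
position: [0.5482, -0.134, 0.3799]
orientation: [-0.298, 0.955, 0.001, 0.0]
wrist_force: [-0.9, 0.1, -6.3]
grip_width: 0.0124
t 9.5 p [ 0.5482 -0.134   0.3799] yaz 124.7 zt [-0.0005  0.0025] F [-0.9  0.1 -6.3] M [-0.07  0.33 -0.02] w 0.0124 q6 -2.615
time_s: 9.75
position: [0.5482, -0.134, 0.3783]
orientation: [-0.298, 0.955, 0.001, 0.0]
wrist_force: [-1.4, -0.1, -6.3]
grip_width: 0.0127
t 9.75 p [ 0.5482 -0.134   0.3783] yaz 124.7 zt [-0.0006  0.0026] F [-1.4 -0.1 -6.3] M [0.01 0.38 0.11] w 0.0127 q6 -2.615
```

```bash
python3 -m inch '[[[1,0.1,0,0.1,0,0,0],[1,0.1,0,0.25,0,0,0],[1,0.1,0,0.25,0,0,0]]]'; python3 d.py; python3 -m inch '[[[1,0.0,0,0.15,0,0,0],[1,0.0,0,0.25,0,0,0],[1,0,0,0.25,0,0,0]]]'; python3 d.py;
```

```text
time_s: 10.12
position: [0.5478, -0.1347, 0.377]
orientation: [-0.298, 0.955, 0.001, 0.001]
wrist_force: [-1.2, 0.3, 2.4]
grip_width: 0.0124
t 10.12 p [ 0.5478 -0.1347  0.377 ] yaz 124.6 zt [0.0016 0.0018] F [-1.2  0.3  2.4] M [0.25 0.5  0.02] w 0.0124 q6 -2.616
time_s: 10.5
position: [0.5482, -0.1348, 0.3768]
orientation: [-0.298, 0.955, -0.0, 0.002]
wrist_force: [-2.5, 1.2, 9.9]
grip_width: 0.0127
t 10.5 p [ 0.5482 -0.1348  0.3768] yaz 124.7 zt [0.0047 0.0006] F [-2.5  1.2  9.9] M [0.39 0.7  0.07] w 0.0127 q6 -2.617
```

```bash
python3 - <<'E'
from h import *
s=snap('side','s7.png');cv2.imwrite('pics/s7z.png',cv2.resize(s['color'][175:245,325:385],(514,600),interpolation=3)[:600])
k=lambda P:((proj(s,P)[0]-[325,175]+.5)*8.57-.5).round(1)
n=.3768-.336
for z in (n+.1325,n+.1255,.149): print(z,k([.5482,-.1348,z]))
E
```

```text
0.1733 [246.8 329.6]
0.1663 [245.6 352.1]
0.149 [242.8 407. ]
```

View pics/s7z.png

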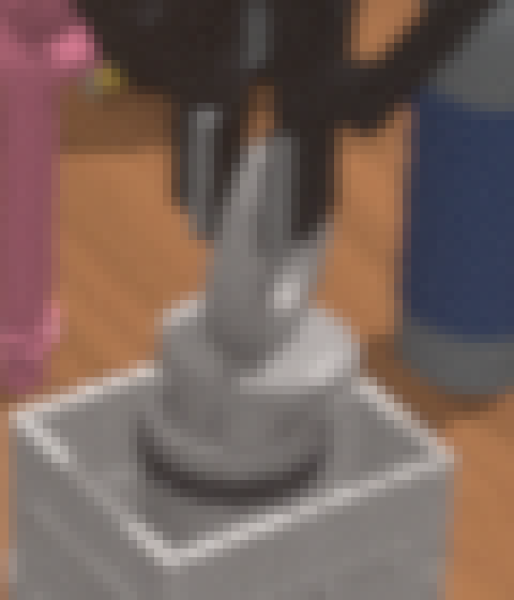

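```bash
python3 - <<'E'
from h import *
import pickle
a=pickle.load(open('pics/s5.png.pkl','rb'))['color'][125:180,330:375]
b=pickle.load(open('pics/s7.png.pkl','rb'))['color'][185:240,330:375]
c=np.hstack([cv2.resize(i,(400,489),interpolation=0) for i in (a,b)]);c=cv2.convertScaleAbs(c,alpha=1.3)
cv2.imwrite('pics/cmp.png',c)
E
```

```text
(no output)
```

View pics/cmp.png

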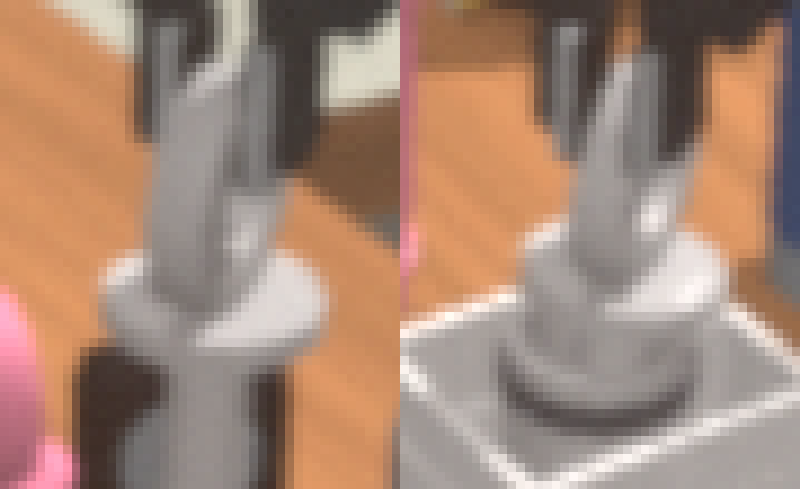

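```bash
python3 -m inch '[[[1,0.07,0.13,-0.1,0,0,0],[1,0.15,0.26,-0.1,0,0,0],[1,0.15,0.26,-0.1,0,0,0]]]'; python3 d.py
```

```text
time_s: 10.92
position: [0.5456, -0.1336, 0.3773]
orientation: [-0.298, 0.955, -0.0, 0.002]
wrist_force: [-0.3, -0.1, -4.0]
grip_width: 0.0123
t 10.93 p [ 0.5456 -0.1336  0.3773] yaz 124.6 zt [0.0048 0.0005] F [-0.3 -0.1 -4. ] M [-0.1   0.18 -0.04] w 0.0123 q6 -2.616
```

```bash
python3 d.py .5450 -.1335 .376 124.6; python3 -m inch '[[[1,0.03,0.03,0.0,-0.002,0.004,0],[1,0.03,0.03,0.1,-0.002,0.004,0],[1,0.03,0.03,0.2,-0.002,0.004,0],[1,0.03,0.03,0.2,-0.002,0.004,0]]]'; python3 d.py
python3 - <<'E'
from h import *
import pickle
s=snap('side','s8.png')
a=pickle.load(open('pics/s5.png.pkl','rb'))['color'][125:180,330:375]
b=s['color'][185:240,330:375]
c=np.hstack([cv2.resize(i,(400,489),interpolation=0) for i in (a,b)]);c=cv2.convertScaleAbs(c,alpha=1.3)
cv2.imwrite('pics/cmp2.png',c)
E
```

```text
t 10.93 p [ 0.5456 -0.1336  0.3773] yaz 124.6 zt [0.0048 0.0005] F [-0.3 -0.1 -4. ] M [-0.1   0.18 -0.04] w 0.0123 q6 -2.616
shift cm [0.04 0.04 0.13] turn [-0.002  0.004  0.001]
time_s: 11.42
position: [0.5458, -0.1337, 0.3769]
orientation: [-0.298, 0.955, -0.001, 0.001]
wrist_force: [0.0, 0.3, 4.7]
grip_width: 0.0123
t 11.43 p [ 0.5458 -0.1337  0.3769] yaz 124.6 zt [ 0.0035 -0.0014] F [0.  0.3 4.7] M [0.23 0.15 0.06] w 0.0123 q6 -2.615
```

View pics/cmp2.png

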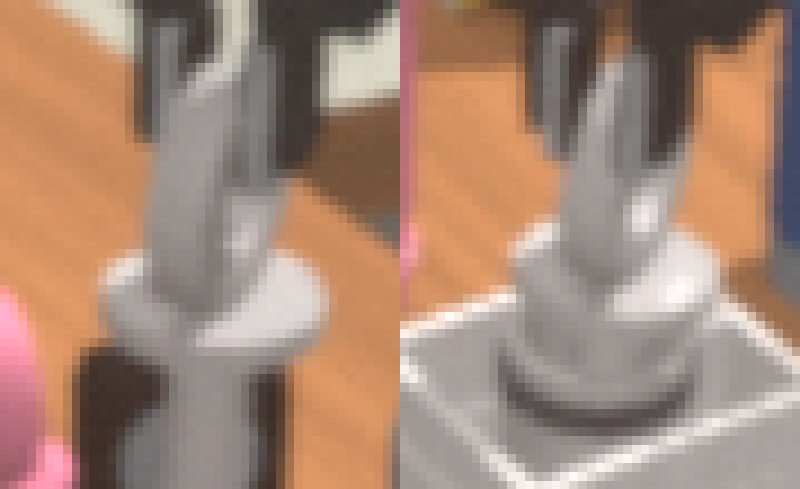

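```bash
python3 -m inch '[[[1,0.1,0.17,-0.15,-0.001,0.004,0],[1,0.1,0.17,-0.15,-0.001,0.004,0],[1,0.1,0.17,0.1,-0.001,0.004,0],[1,0.1,0.17,0.2,-0.001,0.004,0]]]'; python3 d.py; python3 -m inch '[[[1,0.,0.0,0.1,-0.001,0.001,0],[1,0.,0.,0.1,-0.001,0.001,0]]]'; python3 d.py
```

```text
time_s: 11.98
position: [0.5447, -0.1331, 0.3767]
orientation: [-0.298, 0.955, -0.002, 0.001]
wrist_force: [-1.1, 0.1, 9.8]
grip_width: 0.0124
t 11.97 p [ 0.5447 -0.1331  0.3767] yaz 124.6 zt [ 0.0028 -0.0041] F [-1.1  0.1  9.8] M [ 0.21  0.14 -0.04] w 0.0124 q6 -2.612
t 11.97 p [ 0.5447 -0.1331  0.3767] yaz 124.6 zt [ 0.0028 -0.0041] F [-1.1  0.1  9.8] M [ 0.21  0.14 -0.04] w 0.0124 q6 -2.612invalid input: not JSON, or not a number
```

```bash
python3 - <<'E'
from h import *
import pickle
for f,P,r0 in (('s5',[.5484,-.1302,.5149],125),('s8',[.5458,-.1337,.3769],185),('s7',[.5482,-.1348,.3768],185)):
    s=pickle.load(open(f'pics/{f}.png.pkl','rb'))
    for n,d in (('tip',.173),('ringtop',.336-.1885),('ringc',.336-.1595),('collar',.336-.129)):
        u=proj(s,np.array(P)-[0,0,d])[0]; print(f,n,((u-[330,r0]+.5)*8.89).round(0))
E
```

```text
s5 tip [232. 166.]
s5 ringtop [237.  65.]
s5 ringc [232. 180.]
s5 collar [226. 298.]
s8 tip [207. 150.]
s8 ringtop [211.  61.]
s8 ringc [206. 162.]
s8 collar [201. 265.]
s7 tip [217. 150.]
s7 ringtop [222.  61.]
s7 ringc [217. 162.]
s7 collar [211. 265.]
```

```bash
python3 -m inch '[[[1,0.3,0.0,-0.2,-0.003,0.003,0],[1,0.3,0,-0.2,-0.003,0.003,0],[1,0.3,0,0.05,-0.003,0.003,0],[1,0.3,0,0.2,-0.003,0.003,0],[1,0.3,0,0.2,-0.003,0.003,0]]]'; python3 d.py
```

```text
time_s: 12.6
position: [0.5429, -0.135, 0.3767]
orientation: [-0.298, 0.955, -0.002, 0.0]
wrist_force: [0.8, 1.5, 7.2]
grip_width: 0.0125
t 12.6 p [ 0.5429 -0.135   0.3767] yaz 124.6 zt [ 0.002  -0.0043] F [0.8 1.5 7.2] M [ 0.59 -0.33 -0.01] w 0.0125 q6 -2.616
```

```bash
python3 -m inch '[[[1,-0.2,0.0,-0.2,-0.003,0.003,0],[1,-0.5,0,-0.2,-0.003,0.003,0],[1,-0.5,0,0.05,-0.003,0.003,0],[1,-0.5,0,0.2,-0.003,0.003,0],[1,-0.5,0,0.2,-0.003,0.003,0]]]'; python3 d.py
```

```text
time_s: 13.22
position: [0.5474, -0.1324, 0.3769]
orientation: [-0.298, 0.955, -0.002, -0.001]
wrist_force: [-1.2, 0.9, 9.3]
grip_width: 0.0121
t 13.22 p [ 0.5474 -0.1324  0.3769] yaz 124.6 zt [-0.0005 -0.005 ] F [-1.2  0.9  9.3] M [ 0.3   0.46 -0.03] w 0.0121 q6 -2.607
```

```bash
python3 d.py .5490 -.1380 .377 124.6; python3 -m inch '[[[1,0,0,-0.1,0,0,0],[0.7,0,0,-0.1,0,0,0],[0.7,0,0,-0.1,0,0,0]]]'; python3 d.py  .5490 -.1380 .377 124.6
python3 - <<'E'
from h import *
s=snap('side','s9.png')
b=s['color'][185:240,330:375]
cv2.imwrite('pics/s9z.png',cv2.convertScaleAbs(cv2.resize(b,(490,600),interpolation=0),alpha=1.3))
E
```

```text
t 13.22 p [ 0.5474 -0.1324  0.3769] yaz 124.6 zt [-0.0005 -0.005 ] F [-1.2  0.9  9.3] M [ 0.3   0.46 -0.03] w 0.0121 q6 -2.607
shift cm [ 0.19 -0.55 -0.01] turn [-0.004 -0.003  0.001]
time_s: 13.6
position: [0.5476, -0.1326, 0.378]
orientation: [-0.298, 0.955, -0.003, -0.001]
wrist_force: [-0.5, -0.5, 0.5]
grip_width: 0.0253
t 13.6 p [ 0.5476 -0.1326  0.378 ] yaz 124.6 zt [ 0.0001 -0.0055] F [-0.5 -0.5  0.5] M [ 0.01  0.01 -0.06] w 0.0253 q6 -2.607
shift cm [ 0.19 -0.52  0.1 ] turn [-0.005 -0.003  0.001]
```

View pics/s9z.png

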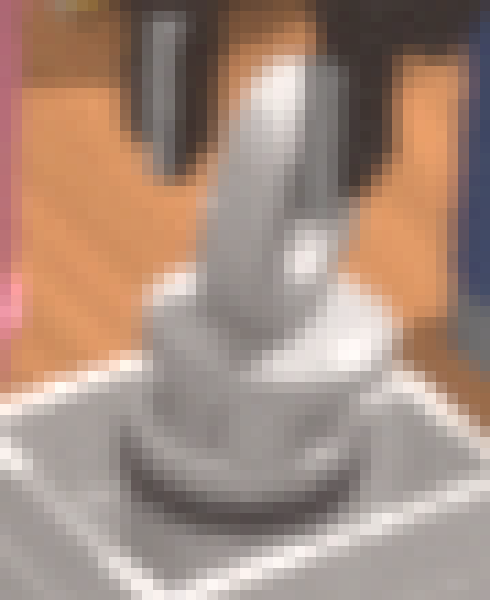

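```bash
python3 -m inch '[[[0.7,0.05,0.25,0,-0.005,-0.003,0],[0.7,0.05,0.25,0,-0.005,-0.003,0],[1,0.05,0.25,0,-0.005,-0.003,0],[1,0.05,0.25,0,-0.005,-0.003,0],[1,0.05,0.25,0,-0.005,-0.003,0],[1,0.05,0.25,0,-0.005,-0.003,0]]]' 50; python3 d.py  .546 -.1310 .377 124.6
python3 - <<'E'
from h import *
s=snap('side','s10.png')
b=s['color'][185:240,330:375]
cv2.imwrite('pics/s10z.png',cv2.convertScaleAbs(cv2.resize(b,(490,600),interpolation=0),alpha=1.3))
E
```

```text
time_s: 14.4
position: [0.5458, -0.1309, 0.3782]
orientation: [-0.298, 0.955, 0.0, -0.0]
wrist_force: [-0.7, -0.4, 2.6]
grip_width: 0.0144
t 14.4 p [ 0.5458 -0.1309  0.3782] yaz 124.6 zt [-0.0001  0.0001] F [-0.7 -0.4  2.6] M [-0.01  0.05  0.03] w 0.0144 q6 -2.61
shift cm [-0.01 -0.02  0.12] turn [0.    0.    0.001]
```

View pics/s10z.png

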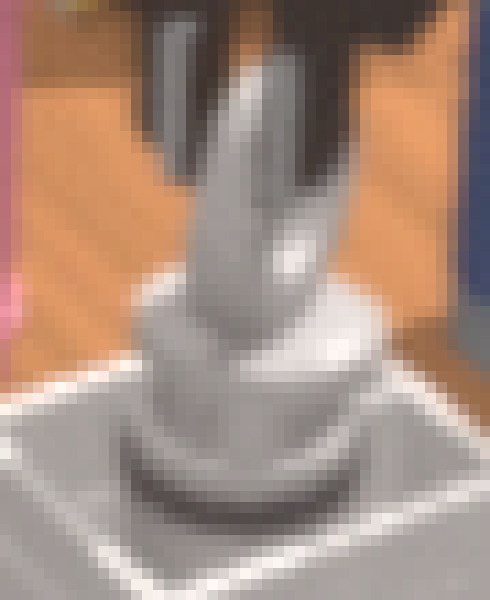

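```bash
python3 -m inch '[[[1,0,0,0.1,0,0,0],[1,0,0,0.25,0,0,0],[1,0,0,0.25,0,0,0]]]' 100; python3 d.py
```

```text
time_s: 14.82
position: [0.5461, -0.1311, 0.378]
orientation: [-0.298, 0.955, -0.001, 0.001]
wrist_force: [-2.5, 0.4, 13.7]
grip_width: 0.0131
t 14.82 p [ 0.5461 -0.1311  0.378 ] yaz 124.7 zt [ 0.0023 -0.0015] F [-2.5  0.4 13.7] M [0.09 0.54 0.03] w 0.0131 q6 -2.61
```

```bash
python3 -m inch '[[[1,0.17,0.12,-0.3,0,0,0],[1,0.17,0.12,-0.3,0,0,0],[1,0.17,0.12,0.0,0,0,0],[1,0.17,0.12,0.1,0,0,0],[1,0.17,0.12,0.1,0,0,0]]]' 100; python3 d.py; python3 -m inch '[[[1,0,0,0.1,0,0,0],[1,0,0,0.1,0,0,0]]]' 100; python3 d.py
```

```text
time_s: 15.45
position: [0.5445, -0.1312, 0.3783]
orientation: [-0.298, 0.955, -0.002, 0.002]
wrist_force: [-0.1, 0.1, 5.1]
grip_width: 0.0123
t 15.45 p [ 0.5445 -0.1312  0.3783] yaz 124.7 zt [ 0.0044 -0.0021] F [-0.1  0.1  5.1] M [ 0.29  0.12 -0.  ] w 0.0123 q6 -2.611
time_s: 15.7
position: [0.5448, -0.1312, 0.3783]
orientation: [-0.298, 0.955, -0.002, 0.002]
wrist_force: [0.1, 0.6, 6.9]
grip_width: 0.0127
t 15.7 p [ 0.5448 -0.1312  0.3783] yaz 124.7 zt [ 0.0055 -0.0023] F [0.1 0.6 6.9] M [0.36 0.26 0.03] w 0.0127 q6 -2.612
```

```bash
python3 -m inch '[[[1,0,0,0,-0.002,0.005,0.18],[1,0,0,0,-0.002,0.005,0.36],[1,0,0,0.0,-0.002,0.005,0.54],[1,0,0,0.0,-0.002,0.005,0.72],[1,0,0,0.05,-0.002,0.005,0.9],[1,0,0,0.05,-0.002,0.005,0.9]]]' 100; python3 d.py
```

```text
time_s: 16.45
position: [0.5448, -0.1313, 0.3768]
orientation: [0.146, 0.989, -0.001, -0.0]
wrist_force: [0.9, -1.0, -5.4]
grip_width: 0.0128
t 16.45 p [ 0.5448 -0.1313  0.3768] yaz 73.2 zt [-0.0006 -0.0011] F [ 0.9 -1.  -5.4] M [-0.14 -0.25 -0.01] w 0.0128 q6 -1.713
```

```bash
python3 -m inch '[[[1,0,0,0.1,0,0,0],[1,0,0,0.25,0,0,0],[1,0,0,0.25,0,0,0]]]' 100; python3 d.py
```

```text
time_s: 16.82
position: [0.5451, -0.1314, 0.3763]
orientation: [0.145, 0.989, -0.001, 0.001]
wrist_force: [-2.1, 0.9, 7.5]
grip_width: 0.0128
t 16.82 p [ 0.5451 -0.1314  0.3763] yaz 73.3 zt [ 0.0015 -0.0021] F [-2.1  0.9  7.5] M [0.15 0.28 0.  ] w 0.0128 q6 -1.715
```

```bash
python3 -m inch '[[[1,0,0,0.02,-0.001,0.002,0.18],[1,0,0,0.06,-0.001,0.002,0.36],[1,0,0,0.1,-0.001,0.002,0.54],[1,0,0,0.14,-0.001,0.002,0.72],[1,0,0,0.2,-0.001,0.002,0.9],[1,0,0,0.22,-0.001,0.002,0.9]]]' 100; python3 d.py
python3 - <<'E'
from h import *
s=snap('side','s11.png')
b=s['color'][175:240,325:380]
cv2.imwrite('pics/s11z.png',cv2.convertScaleAbs(cv2.resize(b,(508,600),interpolation=0),alpha=1.3))
E
```

```text
time_s: 17.58
position: [0.5448, -0.1292, 0.3743]
orientation: [0.56, 0.828, 0.002, -0.002]
wrist_force: [-0.1, 8.4, 3.2]
grip_width: 0.0129
t 17.57 p [ 0.5448 -0.1292  0.3743] yaz 21.8 zt [-0.0003  0.0051] F [-0.1  8.4  3.2] M [ 1.02 -0.03  0.03] w 0.0129 q6 -0.817
```

View pics/s11z.png

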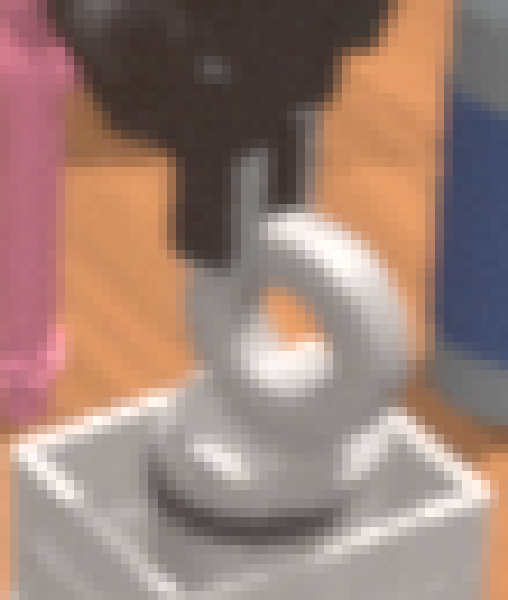

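```bash
python3 - <<'E'
from h import *
import pickle
s=pickle.load(open('pics/s11.png.pkl','rb'))
for z in (.186,.190,.195):
    print(z, plane(s,(357.0+1.35,209.7),z).round(4))
print('rim',plane(s,(352.07+1.35,221.9),.149).round(4))
b=s['color'][190:235,335:380]
cv2.imwrite('pics/s11y.png',cv2.resize(b,(600,600),interpolation=3))
E
python3 d.py
```

```text
0.186 [ 0.5541 -0.1447  0.186 ]
0.19 [ 0.5507 -0.1496  0.19  ]
0.195 [ 0.5465 -0.1556  0.195 ]
rim [ 0.5495 -0.1349  0.149 ]
t 17.62 p [ 0.5448 -0.1292  0.3743] yaz 21.9 zt [-0.0003  0.005 ] F [0.2 7.4 2. ] M [ 0.95 -0.07  0.03] w 0.0129 q6 -0.818
```

View pics/s11y.png

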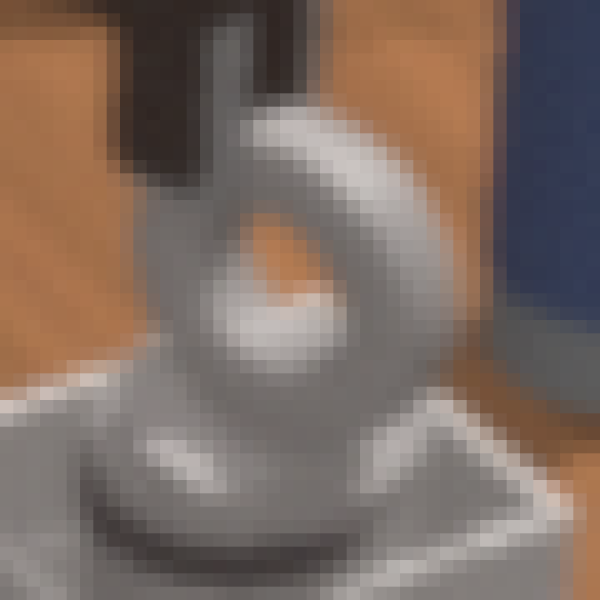

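```bash
python3 -m inch '[[[0.6,0,0,0,0,0,0],[0.5,0,0,0,0,0,0],[0.5,0,0,0,0,0,0]]]' 100; python3 d.py
python3 - <<'E'
from h import *
s=snap('side','s12.png')
b=s['color'][180:240,330:385]
cv2.imwrite('pics/s12y.png',cv2.resize(b,(550,600),interpolation=3))
E
```

```text
time_s: 18.0
position: [0.5449, -0.1296, 0.3746]
orientation: [0.56, 0.829, 0.002, -0.001]
wrist_force: [0.1, 0.1, -0.5]
grip_width: 0.0427
t 18.0 p [ 0.5449 -0.1296  0.3746] yaz 21.9 zt [0.0004 0.0043] F [ 0.1  0.1 -0.5] M [ 0.03 -0.01  0.03] w 0.0427 q6 -0.819
```

View pics/s12y.png

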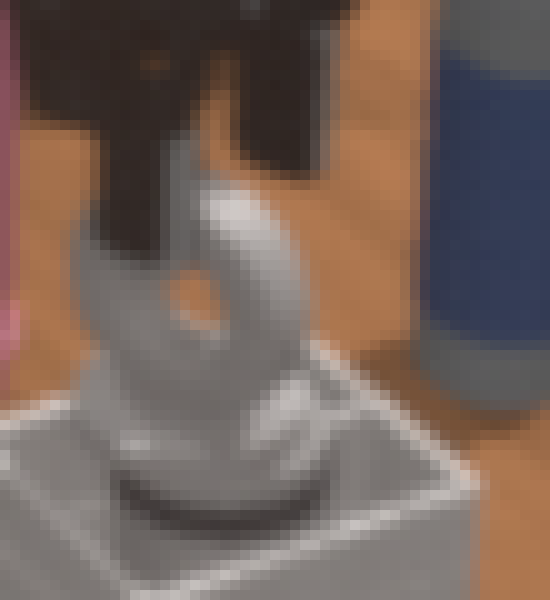

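```bash
python3 d.py .5515 -.1338 .3716 21.8; python3 -m inch '[[[0.5,0,0,0.3,-0.002,0.004,0],[0.6,0,0,0.3,-0.002,0.004,0],[1,0,0,0.3,-0.002,0.004,0],[1,0,0,0.3,-0.002,0.004,0],[1,0,0,0.3,-0.002,0.004,0]]]' 40; python3 d.py .5515 -.1338 .3716 21.8
```

```text
t 18.05 p [ 0.5449 -0.1296  0.3746] yaz 21.9 zt [0.0003 0.0045] F [-0.4 -0.4 -0.1] M [-0.04 -0.02 -0.01] w 0.0428 q6 -0.818
shift cm [-0.64  0.46  0.29] turn [ 0.002 -0.004  0.002]
time_s: 18.68
position: [0.5447, -0.1296, 0.3716]
orientation: [0.56, 0.829, 0.004, -0.003]
wrist_force: [-2.0, -0.0, 1.1]
grip_width: 0.0151
t 18.68 p [ 0.5447 -0.1296  0.3716] yaz 21.9 zt [-0.0003  0.0087] F [-2.  -0.   1.1] M [-0.19  0.4   0.01] w 0.0151 q6 -0.822
shift cm [-0.64  0.48 -0.01] turn [ 0.003 -0.008  0.002]
```

```bash
python3 -m inch '[[[1,-0.2,0.15,0,0.003,-0.008,0],[1,-0.45,0.33,0,0.003,-0.008,0],[1,-0.62,0.46,0,0.003,-0.008,0],[1,-0.62,0.46,0,0.003,-0.008,0]]]' 40; python3 d.py .5515 -.1338 .3716 21.8
python3 - <<'E'
from h import *
s=snap('side','s13.png')
b=s['color'][180:240,330:385]
cv2.imwrite('pics/s13y.png',cv2.resize(b,(550,600),interpolation=3))
E
```

```text
time_s: 19.18
position: [0.551, -0.1336, 0.3716]
orientation: [0.56, 0.829, -0.0, -0.001]
wrist_force: [-3.1, 0.9, 5.1]
grip_width: 0.0149
t 19.18 p [ 0.551  -0.1336  0.3716] yaz 21.9 zt [-0.0021  0.0006] F [-3.1  0.9  5.1] M [ 0.38  1.18 -0.02] w 0.0149 q6 -0.817
shift cm [-0.04  0.04 -0.  ] turn [-0.002 -0.001  0.002]
```

View pics/s13y.png

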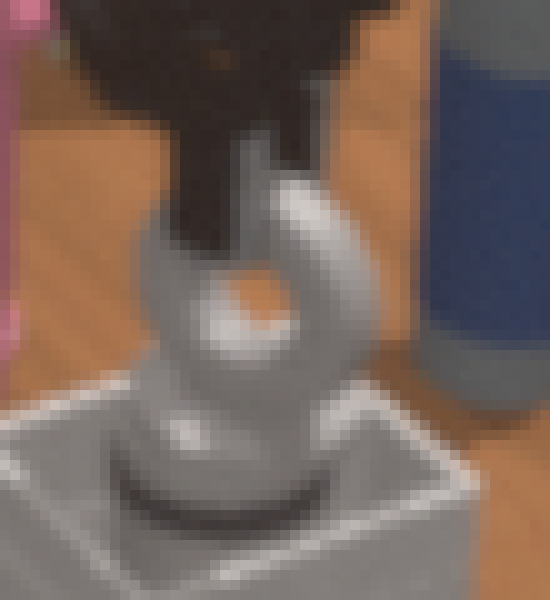

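```bash
python3 -m inch '[[[1,0.1,-0.15,0,-0.002,-0.001,0],[1,0.1,-0.15,0,-0.002,-0.001,0.18],[1,0.1,-0.15,0.04,-0.002,-0.001,0.36],[1,0.1,-0.15,0.08,-0.002,-0.001,0.54],[1,0.1,-0.15,0.12,-0.002,-0.001,0.72],[1,0.1,-0.15,0.16,-0.002,-0.001,0.9],[1,0.1,-0.15,0.2,-0.002,-0.001,0.9]]]' 40; python3 d.py .5515 -.1338 .3716 -30
python3 - <<'E'
from h import *
s=snap('side','s14.png')
b=s['color'][180:240,330:385]
cv2.imwrite('pics/s14y.png',cv2.resize(b,(550,600),interpolation=3))
E
```

```text
time_s: 20.1
position: [0.5491, -0.1333, 0.3695]
orientation: [0.864, 0.504, -0.0, 0.0]
wrist_force: [-1.6, 0.1, 5.1]
grip_width: 0.0145
t 20.1 p [ 0.5491 -0.1333  0.3695] yaz -29.5 zt [-0.0003 -0.0008] F [-1.6  0.1  5.1] M [ 0.14  0.84 -0.01] w 0.0145 q6 0.08
shift cm [ 0.07  0.23 -0.21] turn [0.    0.001 0.008]
```

View pics/s14y.png

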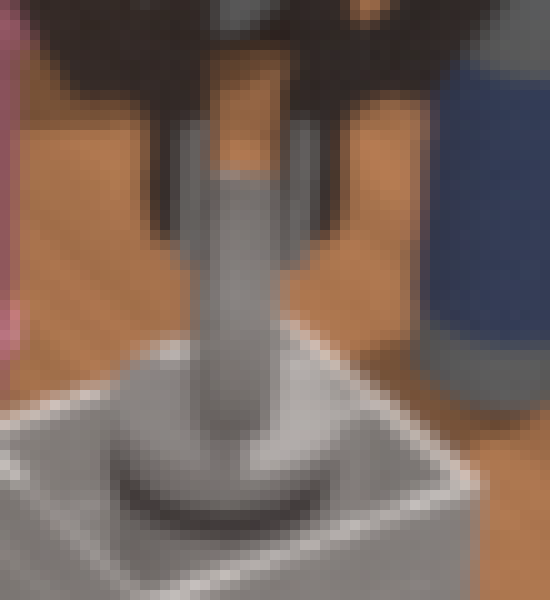

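```bash
python3 -m inch '[[[1,0,0,0,0,0,0.18],[1,0,0,0.03,0,0,0.36],[1,0,0,0.07,0,0,0.54],[1,0,0,0.11,0,0,0.72],[1,0,0,0.16,0,0,0.9],[1,0,0,0.18,0,0,0.9]]]' 40; python3 d.py .5515 -.1338 .3716 -81
python3 - <<'E'
from h import *
s=snap('side','s15.png')
b=s['color'][180:240,330:385]
cv2.imwrite('pics/s15y.png',cv2.resize(b,(550,600),interpolation=3))
E
```

```text
time_s: 20.9
position: [0.5497, -0.1335, 0.368]
orientation: [0.997, 0.08, 0.001, 0.001]
wrist_force: [-0.4, 1.1, 4.3]
grip_width: 0.0153
t 20.9 p [ 0.5497 -0.1335  0.368 ] yaz -80.8 zt [ 0.0018 -0.0016] F [-0.4  1.1  4.3] M [ 0.1   0.48 -0.01] w 0.0153 q6 0.975
shift cm [ 0.18  0.06 -0.36] turn [ 0.002 -0.001  0.003]
```

View pics/s15y.png

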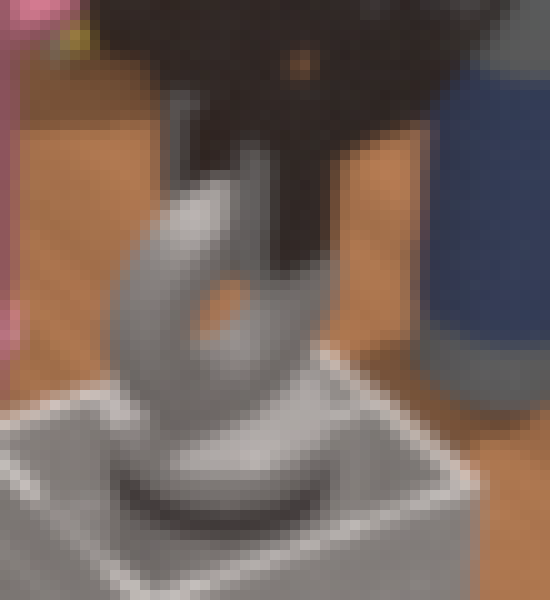

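```bash
python3 -m inch '[[[1,0,0,0.02,0,0,0.18],[1,0,0,0.06,0,0,0.36],[1,0,0,0.1,0,0,0.54],[1,0,0,0.14,0,0,0.72],[1,0,0,0.18,0,0,0.9],[1,0,0,0.2,0,0,0.9]]]' 40; python3 d.py .5515 -.1338 .3716 -132
python3 - <<'E'
from h import *
s=snap('side','s16.png')
b=s['color'][180:240,330:385]
cv2.imwrite('pics/s16y.png',cv2.resize(b,(550,600),interpolation=3))
E
```

```text
time_s: 21.7
position: [0.5494, -0.1343, 0.3679]
orientation: [0.934, -0.356, 0.002, 0.003]
wrist_force: [-5.9, -2.5, 12.8]
grip_width: 0.0148
t 21.7 p [ 0.5494 -0.1343  0.3679] yaz -131.7 zt [ 0.0015 -0.007 ] F [-5.9 -2.5 12.8] M [-0.23  1.09  1.51] w 0.0148 q6 1.866
shift cm [ 0.12 -0.17 -0.37] turn [ 0.004 -0.006  0.005]
```

View pics/s16y.png

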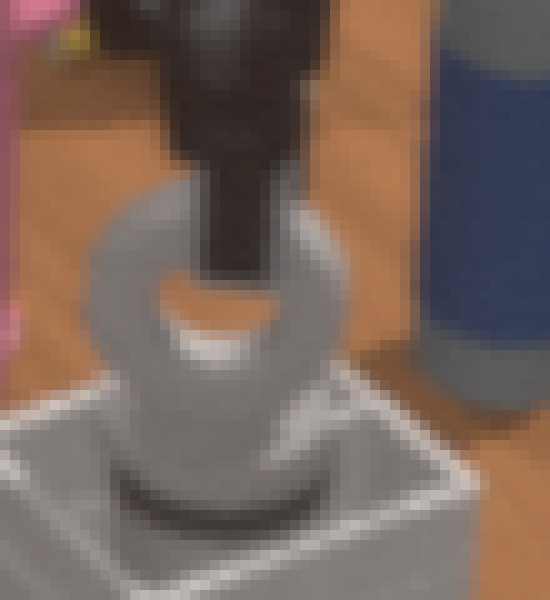

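```bash
python3 -m inch '[[[0.7,0,0,0,0,0,0],[0.5,0,0,0,0,0,0],[0.4,0,0,0,0,0,0],[0.4,0,0,0,0,0,0]]]' 40; python3 d.py
python3 - <<'E'
from h import *
s=snap('side','s17.png')
b=s['color'][180:240,330:385]
cv2.imwrite('pics/s17y.png',cv2.resize(b,(550,600),interpolation=3))
E
```

```text
time_s: 22.25
position: [0.5495, -0.1343, 0.3676]
orientation: [0.935, -0.356, 0.002, 0.003]
wrist_force: [-0.0, 1.0, 0.5]
grip_width: 0.0512
t 22.25 p [ 0.5495 -0.1343  0.3676] yaz -131.7 zt [ 0.0016 -0.0067] F [-0.   1.   0.5] M [0.03 0.02 0.01] w 0.0512 q6 1.865
```

View pics/s17y.png

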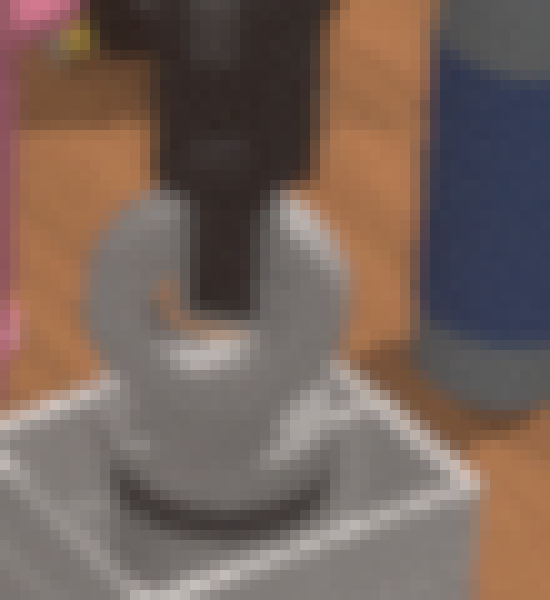

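```bash
python3 -m inch '[[[0,0,0,-1,0.004,-0.006,0],[0,0,0,-4,0.004,-0.006,0],[0,0,0,-9,0.004,-0.006,0],[0,0,0,-12,0.004,-0.006,0]]]' 40; python3 d.py
python3 - <<'E'
from h import *
s=snap('side','s18.png')
b=s['color'][180:240,330:385]
cv2.imwrite('pics/s18y.png',cv2.resize(b,(550,600),interpolation=3))
E
```

```text
time_s: 22.8
position: [0.5495, -0.1335, 0.4909]
orientation: [0.935, -0.356, 0.002, -0.0]
wrist_force: [-0.7, 0.1, -0.3]
grip_width: 0.0855
t 22.8 p [ 0.5495 -0.1335  0.4909] yaz -131.7 zt [ 0.0036 -0.0012] F [-0.7  0.1 -0.3] M [-0.01  0.02 -0.02] w 0.0855 q6 1.862
```

View pics/s18y.png

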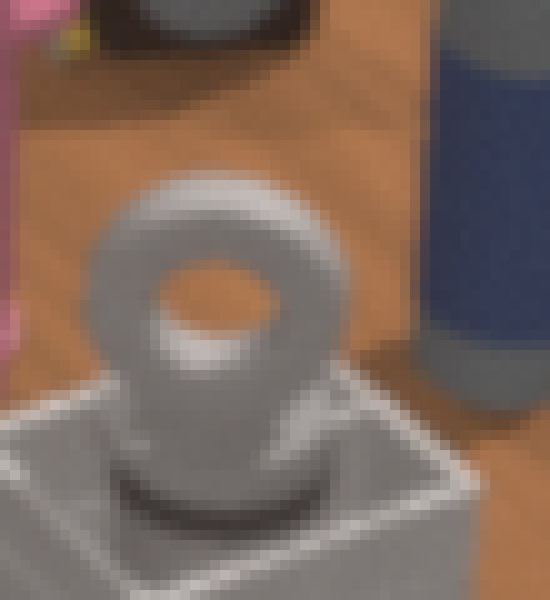

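```bash
python3 - <<'E'
from h import *
import pickle
s=pickle.load(open('pics/s18.png.pkl','rb'))
k=lambda P:((proj(s,P)[0]-[330,180]+.5)*10+[-13,0]).round(0)
a=np.radians(48.3); n=np.array([np.cos(a),np.sin(a),0]); t=np.array([n[1],-n[0],0])
for ax in ([.5495,-.1345,0],[.5475,-.1390,0],[.5525,-.131,0]):
  ax=np.array(ax);print('axis',ax,'rimC',k(ax+[0,0,.149]))
  for c in (0,.002,.005):
    C=ax+[0,0,.149+c+.034]
    print(c,'topback',k(C+n*.008+[0,0,.029]),'topfront',k(C-n*.008+[0,0,.029]),'holebot front',k(C-n*.008-[0,0,.0135]),'holetop f',k(C-n*.008+[0,0,.0135]),'L',k(C-t*.029-n*.008),'R',k(C+t*.029))
E
```

```text
axis [ 0.5495 -0.1345  0.    ] rimC [225. 423.]
0 topback [243. 165.] topfront [231. 204.] holebot front [223. 367.] holetop f [228. 265.] L [ 94. 300.] R [363. 313.]
0.002 topback [244. 157.] topfront [232. 197.] holebot front [224. 360.] holetop f [229. 257.] L [ 95. 292.] R [364. 305.]
0.005 topback [244. 146.] topfront [232. 185.] holebot front [224. 349.] holetop f [229. 245.] L [ 95. 281.] R [365. 294.]
axis [ 0.5475 -0.139   0.    ] rimC [228. 436.]
0 topback [247. 177.] topfront [235. 217.] holebot front [227. 380.] holetop f [232. 277.] L [ 97. 313.] R [367. 325.]
0.002 topback [247. 170.] topfront [235. 209.] holebot front [227. 373.] holetop f [232. 270.] L [ 98. 305.] R [368. 318.]
0.005 topback [248. 158.] topfront [236. 197.] holebot front [228. 361.] holetop f [233. 258.] L [ 98. 293.] R [368. 306.]
axis [ 0.5525 -0.131   0.    ] rimC [228. 411.]
0 topback [246. 154.] topfront [234. 193.] holebot front [226. 356.] holetop f [231. 253.] L [ 98. 288.] R [366. 301.]
0.002 topback [246. 146.] topfront [235. 185.] holebot front [227. 348.] holetop f [232. 245.] L [ 98. 281.] R [366. 293.]
0.005 topback [247. 134.] topfront [235. 173.] holebot front [227. 337.] holetop f [232. 234.] L [ 98. 269.] R [367. 282.]
```

```bash
python3 -m inch '[[[0,-3,-3.4,0,0,0,0],[0,-7,-7.8,0,0,0,0],[0,-11,-12.3,0,0,0,0],[0,-13.3,-14.9,0,0,0,0],[0,-13.3,-14.9,0,0,0,0]]]' 40
python3 - <<'E'
from h import *
s=snap('top','t19.png')
b=s['color'][170:230,365:425]
cv2.imwrite('pics/t19y.png',cv2.resize(b,(600,600),interpolation=3))
s=snap('side','s19.png')
E
```

```text
time_s: 23.48
position: [0.5493, 0.0684, 0.4942]
orientation: [0.935, -0.353, 0.006, -0.0]
wrist_force: [0.6, -0.9, -0.0]
grip_width: 0.0856
```

View pics/t19y.png

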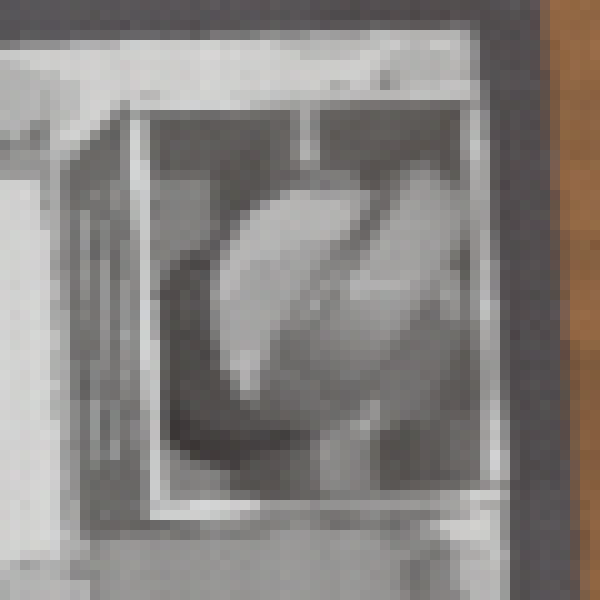

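```bash
python3 d.py .5485 -.1355 .45 -131.7
```

```text
t 23.57 p [0.5498 0.066  0.4941] yaz -131.6 zt [ 0.0104 -0.0049] F [0.7 0.6 0.2] M [0.03 0.   0.03] w 0.0854 q6 2.216
shift cm [13.23 15.17  4.5 ] turn [-0.003 -0.011  0.002]
```

```bash
python3 -m inch '[[[0,4,4.5,0,0,-0.008,0],[0,8,9,0,-0.003,-0.011,0],[0,11.5,13.2,0,-0.003,-0.011,0],[0,13.2,15.2,2,-0.003,-0.011,0],[0,13.2,15.2,4.5,-0.003,-0.011,0],[0,13.2,15.2,4.5,-0.003,-0.011,0]]]' 40;python3 d.py .5485 -.1355 .366 -131.7
```

```text
time_s: 24.32
position: [0.5471, -0.1374, 0.4481]
orientation: [0.934, -0.357, -0.002, -0.0]
wrist_force: [0.1, 0.1, -0.5]
grip_width: 0.0857
t 24.32 p [ 0.5471 -0.1374  0.4481] yaz -131.8 zt [-0.0045  0.0021] F [ 0.1  0.1 -0.5] M [0.01 0.02 0.  ] w 0.0857 q6 1.856
shift cm [ 0.02 -0.24  8.21] turn [ 0.001  0.005 -0.001]
```

```bash
python3 -m inch '[[[0,0,-0.2,3,0,0.004,0],[0,0,-0.2,6,0,0.004,0],[0,0,-0.2,8.2,0,0.004,0],[0.4,0,-0.2,8.2,0,0.004,0],[1,0,-0.2,8.2,0,0.004,0],[1,0,-0.2,8.2,0,0.004,0],[1,0,-0.2,8.2,0,0.004,0],[1,0,-0.2,8.2,0,0.004,0]]]' 60;python3 d.py .5485 -.1355 .366 -131.7
python3 -m inch '[[[1,0,0,0,0,0,0.18],[1,0,0,0.05,0,0,0.36],[1,0,0,0.1,0,0,0.54],[1,0,0,0.1,0,0,0.54]]]' 60;python3 d.py
python3 - <<'E'
from h import *
s=snap('side','s20.png')
b=s['color'][180:240,330:385]
cv2.imwrite('pics/s20y.png',cv2.resize(b,(550,600),interpolation=3))
E
```

```text
time_s: 25.32
position: [0.5488, -0.1352, 0.3677]
orientation: [0.935, -0.355, 0.001, 0.0]
wrist_force: [1.3, 4.0, 6.5]
grip_width: 0.0156
t 25.32 p [ 0.5488 -0.1352  0.3677] yaz -131.6 zt [ 0.0024 -0.001 ] F [1.3 4.  6.5] M [ 0.78 -0.42  0.91] w 0.0156 q6 1.858
shift cm [-0.    0.05  0.17] turn [-0.001 -0.002  0.001]
time_s: 25.82
position: [0.5477, -0.1353, 0.3678]
orientation: [0.81, -0.587, 0.001, 0.003]
wrist_force: [-6.2, -0.9, 7.6]
grip_width: 0.0156
t 25.82 p [ 0.5477 -0.1353  0.3678] yaz -161.9 zt [-0.0023 -0.0064] F [-6.2 -0.9  7.6] M [-0.1   0.64  2.6 ] w 0.0156 q6 2.391
```

View pics/s20y.png

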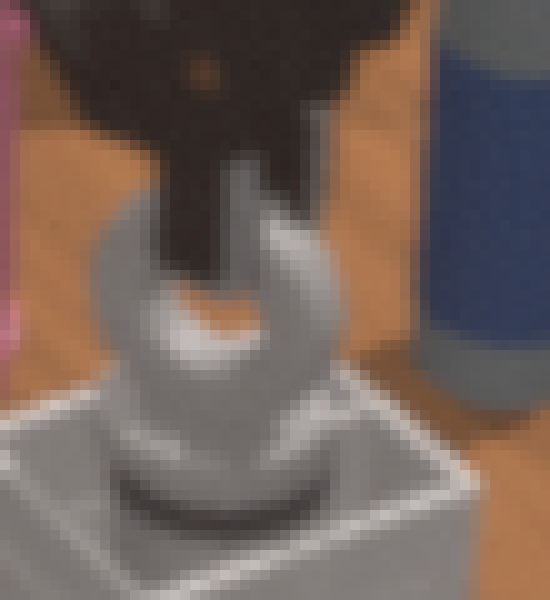

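```bash
python3 -m inch '[[[0.7,0,0,0,0,0,0],[0.4,0,0,0,0,0,0],[0,0,0,0,0,0,0],[0,0,0,-1,0.006,0.002,0],[0,0,0,-5,0.006,0.002,0],[0,0,0,-10,0.006,0.002,0],[0,0,0,-12,0.006,0.002,0]]]' 40; python3 d.py .5477 .0665 .49 -161.9
```

```text
time_s: 26.75
position: [0.5485, -0.1348, 0.4919]
orientation: [0.81, -0.587, 0.007, 0.001]
wrist_force: [-0.5, 0.3, -0.5]
grip_width: 0.0856
t 26.75 p [ 0.5485 -0.1348  0.4919] yaz -161.9 zt [ 0.0104 -0.009 ] F [-0.5  0.3 -0.5] M [ 0.03 -0.01 -0.02] w 0.0856 q6 2.388
shift cm [-1.915e+01 -6.190e+00  1.000e-02] turn [-0.007 -0.012  0.   ]
```

```bash
python3 -m inch '[[[0,-4,-1.3,0,0,0,-0.1],[0,-9,-2.9,0,0,0,-0.2],[0,-14,-4.5,0,0,0,-0.3],[0,-18,-5.8,0,0,0,-0.4],[0,-19,-6.2,0,0,0,-0.5],[0,-19,-6.2,0,0,0,-0.5]]]' 40
python3 - <<'E'
from h import *
s=snap('top','t21.png')
a=cv2.resize(s['color'][175:225,370:420],(400,400),interpolation=3)
s=snap('side','s21.png')
b=cv2.resize(s['color'][185:235,330:380],(400,400),interpolation=3)
cv2.imwrite('pics/v21.png',np.hstack([a,b]))
E
```

```text
time_s: 27.5
position: [0.5481, 0.0661, 0.4907]
orientation: [0.93, -0.368, 0.007, 0.002]
wrist_force: [-0.5, -0.4, -0.0]
grip_width: 0.0854
```

View pics/v21.png

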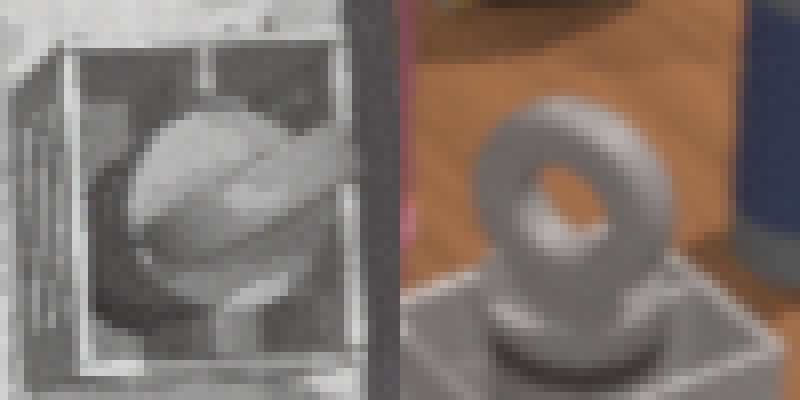

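```bash
python3 - <<'E'
import pickle,cv2,numpy as np
s=pickle.load(open('pics/s21.png.pkl','rb'))['color'][190:232,334:376]
t=pickle.load(open('pics/t21.png.pkl','rb'))['color'][182:220,380:418]
f=lambda i:cv2.convertScaleAbs(cv2.resize(i,(590,590),interpolation=2),alpha=1.5,beta=-40)
cv2.imwrite('pics/a1.png',f(s));cv2.imwrite('pics/a2.png',f(t))
E
```

```text
(no output)
```

View pics/a1.png

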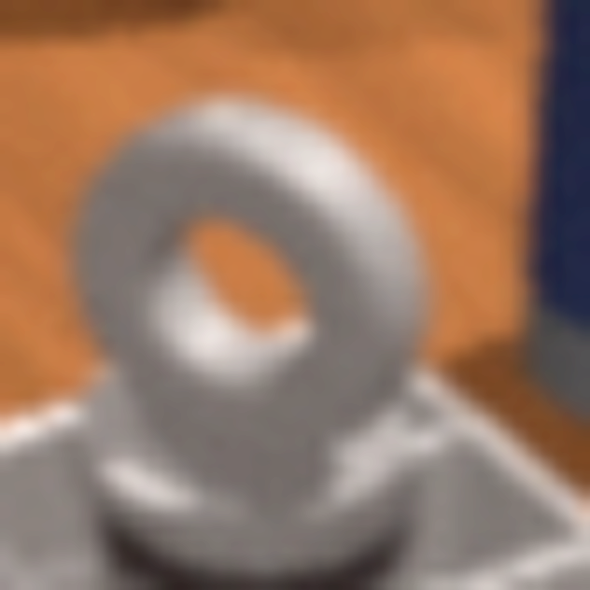

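View pics/a2.png

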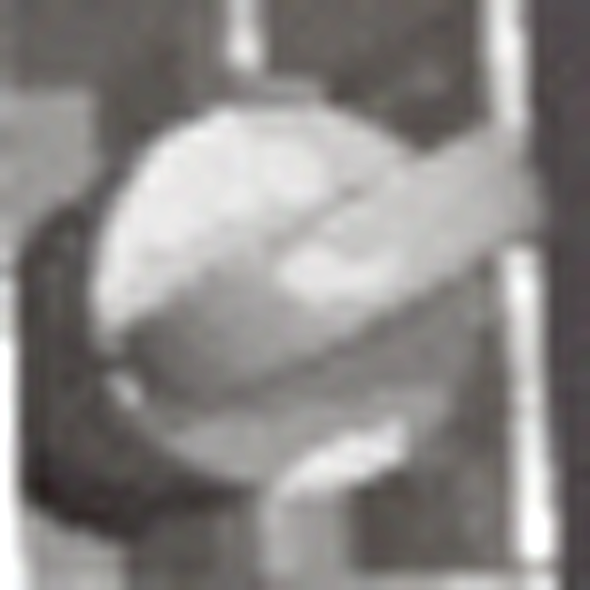

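```bash
python3 - <<'E'
from h import *
import pickle
t=pickle.load(open('pics/t21.png.pkl','rb'));s=pickle.load(open('pics/s21.png.pkl','rb'))
f=lambda x,y:(380+x/15.53-.5,182+y/15.53-.5)
c=plane(t,f(287,298),.1575);r=plane(t,f(331,278),.184);print(c,r,np.degrees((r-c)[:2]/.0295),'rim',plane(t,(396.9,199.25),.149))
l=plane(t,f(125,372),.184);q=plane(t,f(537,175),.184);print('len',np.linalg.norm(l-q),np.degrees(np.arctan2(*(q-l)[1::-1])))
# side: hole centre front/back; predicted outlines for upright/tilted eye
k=lambda P:((proj(s,P)[0]-[334,190]+.5)*14.05+[-19,0]).round(0)
off=np.array([.0022,-.0046,0])  # top->robot? rim top (.5474,-.1299) -> (.5495,-.1345)
a=np.radians(np.degrees(np.arctan2(*(q-l)[1::-1])));u=np.array([np.cos(a),np.sin(a),0]);n=np.array([-u[1],u[0],0]);n*=np.sign(n[1])
for lean in (0,-.03,-.06,-.1):
  for z0 in (0,.002):
    w=np.array([0,0,1])+u*lean;w/=np.linalg.norm(w);v=u-w*(u@w);v/=np.linalg.norm(v)
    C0=np.array([c[0],c[1],0])+off+[0,0,.149+z0]; C=C0+w*.034
    th=np.linspace(0,2*np.pi,72,endpoint=False)
    out=np.array([k(C+.029*(np.cos(x)*v+np.sin(x)*w)+sg*n*.008) for sg in(-1,1) for x in th])
    col=np.array([k(C0+w*h+.026*(np.cos(x)*u+np.sin(x)*n)) for h in(0,.007) for x in th])
    print(lean,z0,'ring x',out[:,0].min(),out[:,0].max(),'top',out[:,1].min(),'at',out[out[:,1].argmin(),0],'col x',col[:,0].min(),col[:,0].max(),'bot',col[:,1].max(), 'frontC',k(C-n*.008))
E
```

```text
[ 0.54367939 -0.13040309  0.1575    ] [ 0.543988   -0.13108118  0.184     ] [ 0.59938256 -1.31699622] rim [ 0.54742083 -0.12987434  0.149     ]
len 0.05935933218732495 -65.57997357170679
0 0 ring x 67.0 437.0 top 93.0 at 232.0 col x 77.0 409.0 bot 560.0 frontC [222. 307.]
0 0.002 ring x 68.0 438.0 top 82.0 at 233.0 col x 77.0 410.0 bot 549.0 frontC [223. 296.]
-0.03 0 ring x 62.0 431.0 top 91.0 at 235.0 col x 77.0 408.0 bot 560.0 frontC [217. 305.]
-0.03 0.002 ring x 62.0 432.0 top 80.0 at 236.0 col x 77.0 408.0 bot 549.0 frontC [217. 294.]
-0.06 0 ring x 56.0 426.0 top 89.0 at 225.0 col x 76.0 407.0 bot 560.0 frontC [211. 303.]
-0.06 0.002 ring x 57.0 426.0 top 78.0 at 226.0 col x 76.0 407.0 bot 549.0 frontC [212. 292.]
-0.1 0 ring x 49.0 418.0 top 87.0 at 225.0 col x 75.0 407.0 bot 560.0 frontC [204. 301.]
-0.1 0.002 ring x 50.0 419.0 top 76.0 at 226.0 col x 75.0 407.0 bot 549.0 frontC [205. 290.]
```

```bash
python3 d.py .5465 -.1352 .44 -155.6
```

```text
t 27.6 p [0.5483 0.0648 0.4905] yaz -133.3 zt [ 0.0111 -0.0093] F [-0.1 -0.3  0.4] M [-0.02  0.04 -0.01] w 0.0856 q6 2.247
shift cm [13.52 14.67  5.23] turn [-0.004 -0.014  0.389]
```

```bash
python3 -m inch '[[[0,4,4.4,0,0,-0.01,0],[0,8,8.7,0,-0.004,-0.014,0.1],[0,11.5,12.5,0,-0.004,-0.014,0.25],[0,13.5,14.7,2,-0.004,-0.014,0.38],[0,13.5,14.7,5,-0.004,-0.014,0.39],[0,13.5,14.7,5,-0.004,-0.014,0.39]]]' 40;python3 d.py .5465 -.1352 .366 -155.6
```

```text
time_s: 28.35
position: [0.5451, -0.1366, 0.4402]
orientation: [0.839, -0.544, -0.003, 0.001]
wrist_force: [-0.4, 0.3, -0.1]
grip_width: 0.0852
t 28.35 p [ 0.5451 -0.1366  0.4402] yaz -155.9 zt [-0.0056  0.0022] F [-0.4  0.3 -0.1] M [0.01 0.   0.06] w 0.0852 q6 2.277
shift cm [-0.04 -0.21  7.42] turn [ 0.004  0.004 -0.005]
```

```bash
python3 -m inch '[[[0,0,-0.15,3,0.004,0.004,0],[0,0,-0.15,6,0.004,0.004,0],[0,0,-0.15,7.4,0.004,0.004,0],[0.4,0,-0.15,7.4,0.004,0.004,0],[1,0,-0.15,7.4,0.004,0.004,0],[1,0,-0.15,7.4,0.004,0.004,0],[1,0,-0.15,7.4,0.004,0.004,0],[1,0,-0.15,7.4,0.004,0.004,0]]]' 60;python3 d.py
python3 -m inch '[[[1,0,0,0,0,0,0.1],[1,0,0,0.05,0,0,0.2],[1,0,0,0.1,0,0,0.2]]]' 60;python3 d.py;python3 -m inch '[[[1,0,0,0.05,0,0,0.1],[1,0,0,0.05,0,0,0.2],[1,0,0,0.05,0,0,0.2]]]' 60;python3 d.py
```

```text
time_s: 29.35
position: [0.5465, -0.1357, 0.3674]
orientation: [0.84, -0.543, 0.001, -0.0]
wrist_force: [0.0, 1.1, 6.0]
grip_width: 0.0146
t 29.35 p [ 0.5465 -0.1357  0.3674] yaz -155.7 zt [ 0.0018 -0.001 ] F [0.  1.1 6. ] M [ 0.24 -0.15  0.77] w 0.0146 q6 2.277
time_s: 29.72
position: [0.5461, -0.1345, 0.3672]
orientation: [0.784, -0.621, 0.001, 0.001]
wrist_force: [-4.6, 5.6, 9.3]
grip_width: 0.015
t 29.73 p [ 0.5461 -0.1345  0.3672] yaz -166.7 zt [ 0.0006 -0.0018] F [-4.6  5.6  9.3] M [ 0.39 -0.26  2.1 ] w 0.015 q6 2.471
time_s: 30.1
position: [0.5458, -0.134, 0.3673]
orientation: [0.722, -0.691, 0.002, 0.002]
wrist_force: [-3.6, 0.2, 5.3]
grip_width: 0.0153
t 30.1 p [ 0.5458 -0.134   0.3673] yaz -177.5 zt [-0.0003 -0.0059] F [-3.6  0.2  5.3] M [-0.34 -0.32  3.42] w 0.0153 q6 2.663
```

Turning is now firmly blocked: Mz rises to 3.4 N·m and z stays constant. I'll release, withdraw, and check.

```bash
python3 -m inch '[[[1,0,0,0,0,0,-0.1],[0.7,0,0,0,0,0,-0.2],[0.4,0,0,0,0,0,-0.2],[0,0,0,0,0,0,-0.2],[0,0,0,-1,0,0,-0.2],[0,0,0,-5,0,0,-0.2],[0,0,0,-10,0,0,-0.2],[0,0,0,-12,0,0,-0.2]]]' 40; python3 d.py .547 .0665 .49 -135
```

```text
time_s: 31.1
position: [0.5463, -0.1334, 0.4915]
orientation: [0.787, -0.616, 0.005, 0.001]
wrist_force: [-0.1, 0.2, -0.1]
grip_width: 0.0853
t 31.1 p [ 0.5463 -0.1334  0.4915] yaz -166.1 zt [ 0.0059 -0.0083] F [-0.1  0.2 -0.1] M [-0.02  0.03  0.05] w 0.0853 q6 2.463
shift cm [-19.39  -4.87  -0.02] turn [-0.001 -0.01  -0.543]
```

```bash
python3 -m inch '[[[0,-4,-1,0,0,0,-0.1],[0,-9,-2.3,0,0,0,-0.2],[0,-14,-3.6,0,0,0,-0.3],[0,-18,-4.6,0,0,0,-0.4],[0,-19.4,-4.9,0,0,0,-0.54],[0,-19.4,-4.9,0,0,0,-0.54]]]' 40
python3 - <<'E'
from h import *
s=snap('top','t22.png')
t=s['color'][182:220,380:418]
s=snap('side','s22.png'); q=s['color'][190:232,334:376]
f=lambda i:cv2.convertScaleAbs(cv2.resize(i,(400,400),interpolation=2),alpha=1.5,beta=-40)
cv2.imwrite('pics/v22.png',np.hstack([f(t),f(q)]))
cv2.imwrite('pics/full22.png',s['color'])
E
```

```text
time_s: 31.85
position: [0.547, 0.0678, 0.4905]
orientation: [0.923, -0.384, 0.005, 0.003]
wrist_force: [0.8, 0.1, 0.3]
grip_width: 0.0855
```

View pics/v22.png

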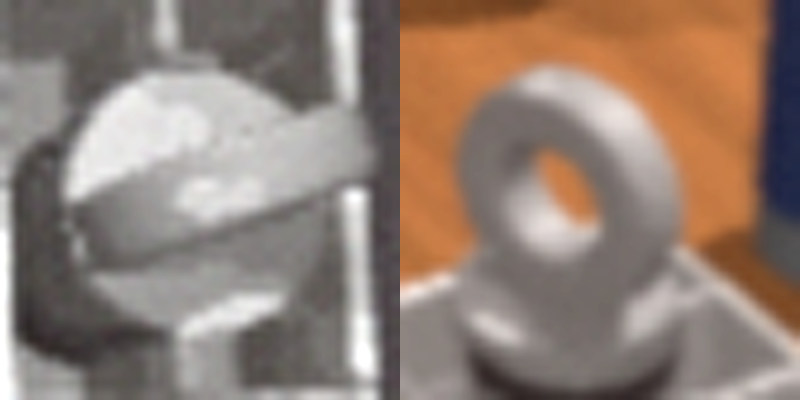

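View pics/full22.png

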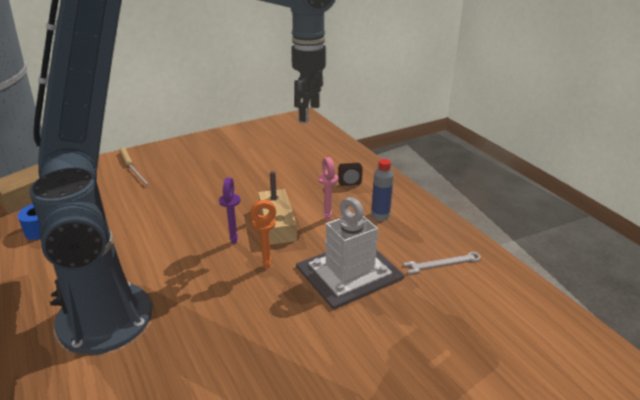

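I can't fully judge the collar height from the pictures, so I'll touch the ring's top with the shut fingertips. If the collar is home, contact should come at TCP z ≈ 0.385.

```bash
python3 d.py .546 -.135 .40 -140
```

```text
t 31.95 p [0.5473 0.0664 0.4902] yaz -135.3 zt [ 0.0065 -0.0087] F [ 0.4 -0.5 -0.5] M [-0.01 -0.02 -0.05] w 0.0853 q6 2.284
shift cm [14.13 14.23  9.2 ] turn [ 0.001 -0.011  0.082]
```

```bash
python3 -m inch '[[[1,4,4,0,0,-0.011,0],[1,8,8,0,0,-0.011,0.08],[1,11.5,11.6,0,0,-0.011,0.08],[1,13.8,14,2,0,-0.011,0.08],[1,14,14.2,6,0,-0.011,0.08],[1,14.1,14.2,8.2,0,-0.011,0.08],[1,14.1,14.2,9,0,-0.011,0.08],[1,14.1,14.2,9,0,-0.011,0.08]]]' 40;python3 d.py .546 -.135 .390 -140
```

```text
time_s: 32.95
position: [0.546, -0.1352, 0.402]
orientation: [0.906, -0.423, -0.0, 0.0]
wrist_force: [0.3, -0.3, -0.2]
grip_width: -0.0001
t 32.95 p [ 0.546  -0.1352  0.402 ] yaz -140.0 zt [-0.0011 -0.0005] F [ 0.3 -0.3 -0.2] M [0.03 0.02 0.06] w -0.0001 q6 2.003
shift cm [-0.02 -0.01  1.2 ] turn [ 0.001  0.    -0.   ]
```

```bash
python3 -m inch '[[[1,0,0,0.8,0,0,0],[1,0,0,1.3,0,0,0],[1,0,0,1.5,0,0,0],[1,0,0,1.5,0,0,0]]]' ;python3 d.py; python3 -m inch '[[[1,0,0,0.1,0,0,0],[1,0,0,0.1,0,0,0]]]' ;python3 d.py; python3 -m inch '[[[1,0,0,0.1,0,0,0],[1,0,0,0.1,0,0,0]]]' ;python3 d.py
```

```text
time_s: 33.45
position: [0.546, -0.135, 0.387]
orientation: [0.906, -0.423, -0.0, 0.0]
wrist_force: [-0.1, -0.1, 0.8]
grip_width: 0.0004
t 33.45 p [ 0.546 -0.135  0.387] yaz -140.0 zt [-0.0012 -0.0005] F [-0.1 -0.1  0.8] M [ 0.02 -0.    0.02] w 0.0004 q6 2.003
time_s: 33.7
position: [0.5461, -0.1351, 0.3861]
orientation: [0.906, -0.423, -0.0, 0.0]
wrist_force: [1.0, -0.1, -0.0]
grip_width: -0.0001
t 33.7 p [ 0.5461 -0.1351  0.3861] yaz -140.0 zt [-0.001  -0.0006] F [ 1.  -0.1 -0. ] M [-0.    0.01  0.02] w -0.0001 q6 2.003
time_s: 33.95
position: [0.5461, -0.135, 0.3853]
orientation: [0.906, -0.423, -0.0, 0.0]
wrist_force: [-0.5, 0.8, 1.0]
grip_width: -0.0001
t 33.95 p [ 0.5461 -0.135   0.3853] yaz -140.0 zt [-0.0006 -0.0007] F [-0.5  0.8  1. ] M [0.03 0.01 0.05] w -0.0001 q6 2.003
```

```bash
python3 -m inch '[[[1,0,0,0.1,0,0,0],[1,0,0,0.1,0,0,0]]]' ;python3 d.py; python3 -m inch '[[[1,0,0,0.1,0,0,0],[1,0,0,0.1,0,0,0]]]' ;python3 d.py
```

```text
time_s: 34.2
position: [0.5461, -0.135, 0.3852]
orientation: [0.906, -0.422, 0.0, 0.001]
wrist_force: [-2.1, 0.9, 6.9]
grip_width: 0.0002
t 34.2 p [ 0.5461 -0.135   0.3852] yaz -140.0 zt [-0.0002 -0.001 ] F [-2.1  0.9  6.9] M [ 0.12  0.29 -0.01] w 0.0002 q6 2.003
time_s: 34.45
position: [0.546, -0.1349, 0.3852]
orientation: [0.906, -0.422, 0.0, 0.001]
wrist_force: [-1.0, 0.3, 6.3]
grip_width: 0.0003
t 34.45 p [ 0.546  -0.1349  0.3852] yaz -140.0 zt [ 0.0002 -0.0013] F [-1.   0.3  6.3] M [ 0.13  0.3  -0.01] w 0.0003 q6 2.003
```

Contact came at 0.3852, which puts the collar within about 0.2 mm of the rim. Withdrawing upward, then handing in.

```bash
python3 -m inch '[[[1,0,0,-1,0,0,0],[1,0,0,-4,0,0,0],[1,0,0,-8,0,0,0],[1,0,0,-12,0,0,0],[1,0,0,-12,0,0,0],[1,0,0,-12,0,0,0]]]'; python3 d.py
python3 - <<'E'
from h import *
s=snap('side','s23.png')
cv2.imwrite('pics/s23z.png',cv2.resize(s['color'][150:280,230:430],(800,520),interpolation=3))
E
```

```text
time_s: 35.2
position: [0.5456, -0.1346, 0.5049]
orientation: [0.906, -0.422, -0.0, 0.001]
wrist_force: [0.5, 0.0, -1.3]
grip_width: 0.0
t 35.2 p [ 0.5456 -0.1346  0.5049] yaz -140.0 zt [-0.0005 -0.0009] F [ 0.5  0.  -1.3] M [-0.05 -0.03 -0.03] w 0.0 q6 2.003
```

View pics/s23z.png

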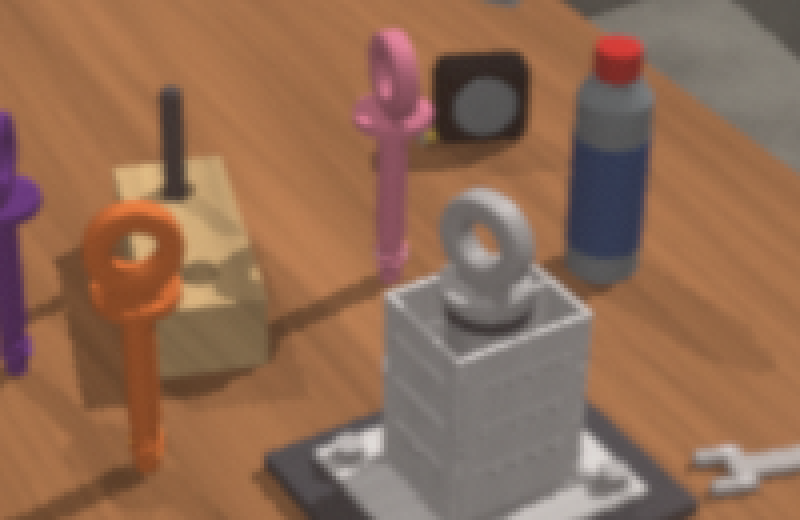

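The eye stands upright with its collar on the sleeve (ring at about (487,238) in the crop). The punch is still in the block at (172,140), and the can, tape measure and spanner have not moved.

```bash
python3 -c "
from plant import *
print(job_done())"
```

```text
the job is handed in; nothing more can be done
None
```

I lifted the grey towing eye out of the block, felt the nose into the caged nut, and screwed it clockwise in stages, regripping as I went. It stopped firmly, I let go of it and handed the job in at about 35 s; no verdict was reported.

**Checks that passed**
- **Turning:** it would not turn further. The torque rose to 3.4 N·m while the height stayed the same.
- **Height:** touching the ring's top with the shut fingertips gave contact at TCP z = 0.3852. That puts the collar about 0.2 mm above the rim, taking the fingertips as exactly 173 mm ahead of the TCP.
- **Position and lean:** the top view puts the collar about 4 mm off the sleeve's axis. It also shows a lean of about 1.5°.
- **Bystanders:** the last picture shows the punch still in the block, and the spray can and tape measure where they stood. The visible end of the spanner had not moved either.
- **Release:** the gripper was about 12 cm above the eye at hand-in.

**Checks that disagreed or were weak**
- **Height by camera:** the height worked out from the side view was only good to about 2 mm. I relied on the touch instead.
- **Lean by camera:** my rough first reading of the side view suggested a larger lean than the top view did. A closer comparison of that view fitted an upright eye.
- **Turning at the stop:** the two tightening tries each turned the eye slightly further, by about 22° and then 7°.
- **Slip in the grip:** while I was feeling for the nut, the ring slid and pivoted in the fingers. I regripped it in the middle before the main turns. The forces I read at the end of each move stayed well under the limits.

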